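# Pin the take-up reel on the winder with a linchpin

## Task

Secure the empty black reel on the square spindle of the winder: slide the reel fully home against the collar, then take the linchpin (the pin with the wire ring) from the wooden block and put it down through the cross-hole, which leans a little wherever the spindle happens to have stopped, until its head sits on the bar, with the open ring towards the spindle's free end. Then swing the sprung ring down over the end of the spindle until it snaps shut against the pin, and leave the plain pin and the other things on the bench where they are.

Things in the scene. Friction and masses are not known exactly. Their poses are not given: they have to be found in the camera images.
- winder: hand-cranked winder, bolted down: grey base plate 150x130x12 mm, origin under its centre; pedestal and crank behind the reel. The spindle's axis is level, 115 mm above the bench, over the base's middle line. x axis along the spindle, from its free end (towards the robot) to the pedestal; z up.
- spindle_hole (a point): centre of the mouth of the cross-hole, in the spindle's top face, 45 mm in front of the base's centre. The spindle is a steel bar 24 mm square, so this is 12 mm from its axis; the hole is 11.6 mm wide, chamfered 1.5 mm, straight through the bar, its centre 16 mm from the free end. x axis along the spindle away from the free end; z out of the hole.
- spindle (a joint): angle by which the spindle is turned about its axis (winder's x), rad, with crank and reel: 0 = cross-hole plumb, its mouth on top; positive = the mouth leans towards the winder's -y side. It starts up to 0.35 off plumb, turns stiffly (friction about 0.1 N m) and stays where it is left.
- reel (a joint): how far the reel still is from home, m: 0 = rear boss against the collar, at most 0.026. It slides along the spindle with about 3 N of friction and stays where it is left. More than 5 mm from home its front boss (34 mm across, 12 mm long) covers the cross-hole; at home the boss ends 10 mm behind the hole's centre.
- reel_front (a point): point on the front face of the reel's front flange, 34 mm from the spindle's axis on the hole's side (axes as spindle_hole). The reel is black plastic with two flanges 90 mm across. At home this face is 22 mm behind the hole's centre.
- linchpin: linchpin, steel, about 90 g; origin on its axis at the shoulder under the head, which rests on the block's top or, when seated, on the spindle's drilled face. Shank below it 10 mm thick, 42 mm long, tapered tip. z up along the pin, y along the ring's hinge; the open ring lies on the -x side.
- linchpin_lug (a point): centre of the grip lug, 23 mm above the shoulder (axes as linchpin). The lug is 16 mm (x) by 14 mm (y), from 12 to 32 mm above the shoulder, on a round head 18 mm across. The ring's wire legs stick out of the head on both y sides, to 22 mm from the axis, 5 to 9 mm above the shoulder: to grip across y, keep the fingertips 12 mm or more above the shoulder.
- ring (a joint): angle by which the linchpin's ring is swung, rad: 0 = fully open, the ring about level (as found); 1.6 = shut, its bow against the pin near the tip. Over-centre spring: short of 1.0 it springs back open, beyond 1.0 it snaps shut by itself; pushing it to there takes up to about 0.2 N m at the hinge (some 7 N at 30 mm).
- ring_bow (a point): middle of the ring's bow, the part farthest from the hinge. The ring is 4 mm wire in a circle of 52 mm across wire centres; the hinge lies 7 mm above the shoulder, along y through the pin's axis; the circle's centre is 17 mm and the bow 43 mm from the hinge. Shut, the ring hangs round the spindle, its bow about 11 mm under it.
- pin_block: wooden block, 56 mm (x) by 150 mm (y) by 48 mm high, fixed to the bench, origin under its centre; three holes 45 mm deep in its top at y = -52, 0 and 52 mm: the linchpin and the plain pin stand in two of them.
- clevis_head (a point): centre of the flat round head (18 mm across, 6 mm high) of the plain steel pin without ring that stands in the block; leave it there.
- solder_spool: standing reel of solder, 54 mm across, 55 mm high, origin under its centre; not to be disturbed.
- side_cutters: red side cutters lying flat, 127 mm long, 15 mm high; not to be disturbed.
- driver: blue screwdriver lying, 210 mm long, 30 mm high; not to be disturbed.
Things that resemble listed ones, but are neither listed nor needed, are in the scene too. Leave any blue, orange or pink look-alike of the linchpin alone.

How it is judged:
On the way, in this order (a step that is already met when the one before it is completed fails the run):
1. the reel is pushed home: within 3 mm of the collar (value of joint reel below 0.003 m), for 0.2 s.
2. the linchpin is down through the cross-hole: shoulder within 4 mm of the hole's mouth, in line with the hole within 0.12 rad, ring still open (distance between linchpin and spindle_hole below 0.004 m and angle between the z axis of linchpin and the z axis of spindle_hole, either way round below 0.12 rad and value of joint ring below 0.8 rad and value of joint reel below 0.003 m), for 0.2 s.
3. the ring is snapped shut round the spindle (value of joint ring above 1.5 rad and distance between linchpin and spindle_hole below 0.004 m and z of ring_bow in the frame of spindle_hole below -0.027 m), for 0.2 s.
At the end, for the whole second after the job is handed in: The reel is within 3 mm of home; the linchpin stands in the cross-hole, shoulder within 4 mm of the hole's mouth and in line with the hole within 0.12 rad, at rest; its ring is shut (beyond 1.5 rad) on the free-end side, its bow at least 3 mm beyond the spindle's underside (all of step 3 and value of joint reel below 0.003 m and angle between the z axis of linchpin and the z axis of spindle_hole, either way round below 0.12 rad and x of ring_bow in the frame of spindle_hole below 0 m and linear speed of linchpin below 0.02 m/s); the robot touches nothing.
It fails at once if the plain pin is moved by more than 20 mm (distance of clevis_head from where it was at the start of the episode above 0.02 m).
It fails at once if the solder reel is moved by more than 20 mm (distance of solder_spool from where it was at the start of the episode above 0.02 m).
It fails at once if the side cutters are moved by more than 20 mm (distance of side_cutters from where it was at the start of the episode above 0.02 m).
It fails at once if the screwdriver is moved by more than 20 mm (distance of driver from where it was at the start of the episode above 0.02 m).
It also fails if it takes over 58 s, if anything falls off the work surface, if the arm or the gripper's body presses on something with over 40 N, if the wrist force passes 120 N, or if a joint passes its speed limit or range.

## Robot

A 6-joint arm with a two-finger parallel gripper is mounted at the origin on a cart in front of the work surface, level with it; the furniture and walls round the work are solid. World frame = base frame: x ahead of the robot, y to its left, z up, the work surface at z = 0. Lengths are in m, angles in rad, forces in N, time in s.
With the tool pointing down it reaches from about 0.3 to 0.775 m from the base axis. Payload 14.6 kg.
Tool frame: the origin (TCP) lies at the very end of the fingers, on their centre line; the grasp point (between the pads) lies 19 mm behind it; z points along the fingers, y is the line along which they close (so a half turn about z gives the same grasp; the last joint's range is limited). The gripper opens to 94 mm and grips with 3 to 60 N. Pads are 16 mm wide; open, the fingers measure 119 mm over their backs; the gripper's body (75 mm by 177 mm) begins 78 mm behind the grasp point.
Start: joints at [1.074, 0.3, 1.521, -0, 1.321, -0.067], TCP at [0.229, 0.5, 0.173] pointing down, gripper open.
Joint ranges: [-3.03, 3.03], [-0.79, 2.21], [0.23, 2.52], [-1.04, 4.18], [0, 3.07], [-2.55, 2.55]. Speed limits (rad/s): [2.22, 2.22, 2.57, 3.14, 3.14, 3.14].

## Interface

Orientations are given as [roll, pitch, yaw] about the fixed x, y, z axes, in that order (R = Rz(yaw) Ry(pitch) Rx(roll)).
In Python, from station import * gives the robot as it stands.
- The arm moves only by the tool jog_arm, never from a script. Its argument "rows" is a list of rows, each a list of 3 entries, a list of its own where there are three numbers: the shift along the tool's x, y, z in m, then the turn about the tool's z in degrees, then the finger opening in m, from 0 to 0.094. A call has 1 to 12 rows; each row shifts and turns the commanded pose from where the row before left it, along the tool's axes as they then stand; what a row does not reach is not made up. A row lasts 1/12 s, in which the tool goes at most 41.7 mm and 7.16 degrees, less where a joint would pass 70% of its speed; a pose out of reach is approached as far as the arm can. A call is refused whole if a number of a shift passes 0.0417 or a number of a turn 7.16, either way. A call with a gripper value outside its range is refused whole. The fingers move at their own pace and stop on an object; "squeeze" is the grip in N (left out, the last holds). Time passes only in rows, so rows that do not move let the fingers close. It gives the time, the measured TCP pose, the force, the opening and the grip force at its end, in the units of the state.
- get_obs(): the state, without advancing time (a new reading comes with each control period).
- camera(name): name is "scene" or "side" or "wrist"; returns a dict with "image" (420x560x3 uint8, red, green, blue), "range_z" (420x560 float32, m along the optical axis (not along the pixel's ray), 0 where there is no reading), "K" (3x3 intrinsics, pixels), "world_from_camera" (4x4, takes a point from camera to world coordinates); the wrist camera has in their place "T_tool_cam" (4x4, takes a point from camera to tool coordinates, whose origin is the TCP and whose axes are the flange's). Camera axes: x right, y up, looking along -z (the intrinsics and any distortion apply to the point x, -y, -z); pixel columns grow to the right and rows downward; lengths in m; the calibration is good to about 2 mm. A picture is of the moment at which its call begins: read the wrist's pose just before it.
- hand_in(): hands the job in; it is judged then, once.
Trained networks look in a picture, given as the dict that the camera call returned (one of the last four; its "shot" number tells which), for a name from the list of things; names that differ only in an ending like _2 or _b are one class to them, and where a whole thing is asked for, a point or a joint stands for the part that bears it (a point fixed in the world has none). Each returns a list of dicts, best first, with "p" (0 to 1); they miss things now and then, are a little off and sometimes report something else, mostly with a low value. They report only what shows in the picture. A call takes as long as a camera call. They do not tell look-alikes from the thing itself.
- search_frame(label, picture): "at" ([column, row] as shares, 0 to 1, of the picture: columns of its width, rows of its height, amid what is visible of it).
- spot_point(label, picture): "at" ([column, row] as shares, 0 to 1, of the picture: columns of its width, rows of its height: a listed point, or the origin of a listed thing).
The state is a dict: "time_s": time; "qpos": joint angles; "joint_vel": joint speeds; "tau": joint torques, N m; "ee_pos": TCP position; "eef_rot": TCP orientation; "force": force on the tool from outside, world axes, zero at the start; "moment": the same for the moment, N m; "grip_width": finger opening in m; "grip_force": force on a finger pad.
Only numpy, scipy, OpenCV 4.12 (cv2) and the standard library are available. Lean on these libraries where they do the work, as an engineer would, in place of code of your own. Each camera call takes 0.05 s, during which the arm holds its last target. There are 200 camera calls.

## Working session

There is one attempt and no reset: what is moved stays moved. The work goes in short steps, Python scripts to look and compute and a tool call to move; the robot and the scene stay as the last step left them, time stands still between calls to the robot, and variables do not carry over. Pictures are saved under pics/ and viewed, at most 10 in all, crops included, and the job is handed in when it is done.

Besides the shell and the picture viewer there is one more tool, called after "Request:" as name(argument=value, ...), one argument or row to a line, values as JSON. jog_arm: Moves the arm, as the interface text tells. Its arguments: {"type":"object","properties":{"rows":{"type":"array","items":{"type":"array"}},"squeeze":{"type":"number"}},"required":["rows"]}

```bash
ls; mkdir -p pics
cat > h.py <<'E'
from station import *
import numpy as np, cv2
from scipy.spatial.transform import Rotation as R
def pose():
    o=get_obs(); T=np.eye(4); T[:3,:3]=R.from_euler('xyz',o['eef_rot']).as_matrix(); T[:3,3]=o['ee_pos']; return o,T
def shot(name):
    o,T=pose(); c=camera(name)
    c['W']=c['world_from_camera'] if name!='wrist' else T@c['T_tool_cam']
    return c
def ray(c,u,v):
    K=c['K']; d=np.array([(u-K[0,2])/K[0,0],-(v-K[1,2])/K[1,1],-1.])
    return c['W'][:3,3], c['W'][:3,:3]@d
def world(c,u,v,z=None):
    o,d=ray(c,u,v)
    if z is not None: return o+d*(z-o[2])/d[2]
    r=c['range_z'][int(round(v)),int(round(u))]; return o+d*r
def proj(c,p):
    q=np.linalg.inv(c['W'])@np.append(p,1); K=c['K']
    return np.array([K[0,0]*q[0]/-q[2]+K[0,2],K[1,1]*q[1]/q[2]+K[1,2]])
def tri(c1,p1,c2,p2):
    o1,d1=ray(c1,*p1);o2,d2=ray(c2,*p2)
    s=np.linalg.lstsq(np.c_[d1,-d2],o2-o1,rcond=None)[0]
    a=o1+d1*s[0];b=o2+d2*s[1]; return (a+b)/2,np.linalg.norm(a-b)
def save(c,n): cv2.imwrite('pics/'+n+'.png',c['image'][:,:,::-1])
def pts(c,l,k=3,f=spot_point): return [(round(d['p'],2),np.array(d['at'])*[560,420]) for d in f(l,c)[:k]]
E
python3 - <<'E'
from h import *
np.set_printoptions(precision=3,suppress=True)
for n in ['scene','side','wrist']:
    c=shot(n); save(c,n+'0'); print(n,c['K'][0],c['W'].round(3).tolist(), [k for k in c if k not in('image','range_z')])
    for l in ['winder','spindle_hole','reel_front','linchpin','linchpin_lug','ring_bow','pin_block','clevis_head','solder_spool','side_cutters','driver']:
        print(l,[(p,a.round(1),world(c,*np.clip(a,0,[559,419]))) for p,a in pts(c,l)])
E
```

```text
pics
scene [476.2    0.   274.49] [[-0.678, 0.325, -0.659, -0.407], [-0.734, -0.275, 0.621, 0.993], [0.021, 0.905, 0.425, 0.716], [0.0, 0.0, 0.0, 1.0]] ['K', 'world_from_camera', 'shot', 'W']
winder [(0.96, array([269.2, 234.7]), array([0.172, 0.46 , 0.313])), (0.71, array([269.1, 253.2]), array([0.456, 0.198, 0.056])), (0.24, array([334.2, 256.6]), array([0.368, 0.016, 0.015]))]
spindle_hole [(0.89, array([277.1, 199.7]), array([0.581, 0.053, 0.14 ]))]
reel_front [(0.63, array([274.9, 197.6]), array([0.585, 0.059, 0.147]))]
linchpin [(0.7, array([201.6, 295.8]), array([0.463, 0.425, 0.011])), (0.69, array([176. , 281.4]), array([0.57 , 0.434, 0.007])), (0.45, array([256.6, 264.7]), array([0.212, 0.456, 0.229]))]
linchpin_lug [(0.57, array([193.7, 295.2]), array([0.476, 0.44 , 0.013])), (0.55, array([253.4, 250.4]), array([ 0.575,  0.155, -0.001])), (0.48, array([300. , 300.1]), array([0.279, 0.251, 0.015]))]
ring_bow [(0.59, array([192.5, 284.1]), array([0.474, 0.443, 0.049])), (0.46, array([302.4, 284.2]), array([0.291, 0.233, 0.049])), (0.38, array([173.1, 262.8]), array([ 0.674, 
[... 2156 characters left out ...]
58, 0.142]))]
wrist [330.038   0.    276.584] [[0.417, -0.87, -0.263, 0.151], [0.909, 0.4, 0.121, 0.535], [0.0, -0.289, 0.957, 0.386], [0.0, 0.0, 0.0, 1.0]] ['K', 'T_tool_cam', 'shot', 'W']
winder []
spindle_hole []
reel_front []
linchpin [(0.82, array([329.2, 419. ]), array([0.573, 0.426, 0.011])), (0.58, array([115.9, 322.7]), array([0.301, 0.237, 0.017]))]
linchpin_lug [(0.81, array([116. , 307.1]), array([0.282, 0.25 , 0.017]))]
ring_bow [(0.66, array([103.8, 329.5]), array([ 0.311,  0.202, -0.   ])), (0.55, array([312.2, 387. ]), array([0.473, 0.437, 0.048]))]
pin_block [(0.72, array([154. , 406.4]), array([0.43 , 0.223, 0.031]))]
clevis_head []
solder_spool []
side_cutters []
driver []
```

View pics/scene0.png

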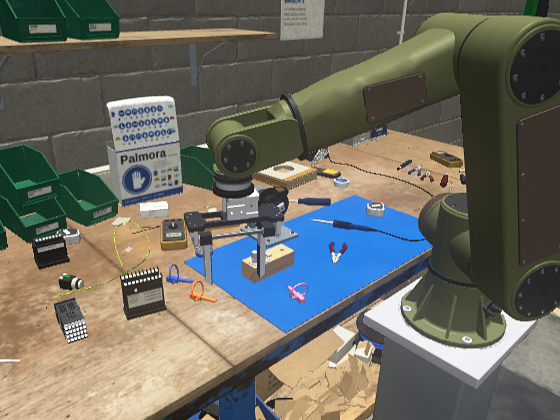

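View pics/side0.png

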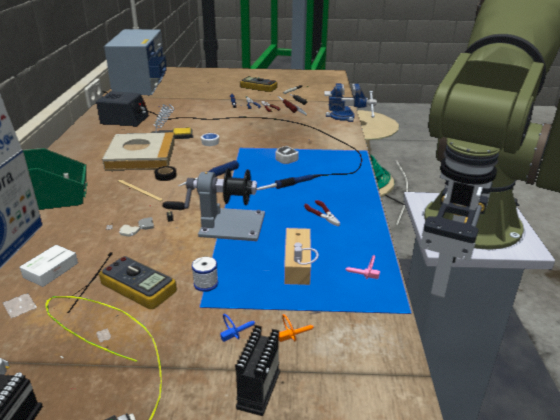

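Scene: the pin block stands at about (267,262) with the gripper in front of it. Pink, orange and blue look-alikes lie at (298,292), (200,292) and (176,275). Side: the block is at (298,258), with the linchpin's ring at (308,252) opening towards the robot. The winder is at (235,215), with the spindle's free end at about (258,190).

Run:
```python
from h import *
np.set_printoptions(precision=3,suppress=True)
o,T=pose(); print(o['eef_rot'],o['force'],o['grip_width'],o['time_s']);print(T)
c=camera('wrist');print(c['T_tool_cam'])
print('to (0.40,0.20,0.26):',T[:3,:3].T@(np.array([.40,.20,.26])-T[:3,3]))
```

```text
[ 3.142 -0.     2.712] [-0.216 -0.442 -0.277] 0.09418767387514904 1.8
[[-0.909  0.417 -0.     0.229]
 [ 0.417  0.909  0.     0.5  ]
 [ 0.     0.    -1.     0.173]
 [ 0.     0.     0.     1.   ]]
[[-0.001  0.957  0.289  0.086]
 [ 1.     0.001  0.    -0.   ]
 [-0.     0.289 -0.957 -0.213]
 [ 0.     0.     0.     1.   ]]
to (0.40,0.20,0.26): [-0.28  -0.202 -0.087]
```

Request:
jog_arm(
  rows=[
    [[0, 0, -0.022], -6.15, 0.09],
    [[0, 0, -0.022], -6.15, 0.09],
    [[0, 0, -0.022], -6.15, 0.09],
    [[0, 0, -0.022], -6.15, 0.09],
    [[-0.02, -0.035, 0], 0, 0.09],
    [[-0.02, -0.035, 0], 0, 0.09],
    [[-0.02, -0.035, 0], 0, 0.09],
    [[-0.02, -0.035, 0], 0, 0.09],
    [[-0.02, -0.035, 0], 0, 0.09],
    [[-0.02, -0.035, 0], 0, 0.09],
    [[-0.02, -0.035, 0], 0, 0.09],
    [[-0.02, -0.035, 0], 0, 0.09],
  ],
)

```text
time_s: 2.85
ee_pos: [0.3896, 0.2181, 0.2608]
eef_rot: [3.141, 0.001, 3.141]
force: [1.6, 0.3, 0.7]
grip_width: 0.09
grip_force: 0.0
```

Run:
```python
from h import *
np.set_printoptions(precision=4,suppress=True)
o,T=pose(); print(T)
S={n:shot(n) for n in ['wrist','scene','side']}
save(S['wrist'],'w1')
for n,c in S.items():
    print(n)
    for l in ['spindle_hole','reel_front','linchpin','linchpin_lug','ring_bow','pin_block','clevis_head','winder','driver','side_cutters','solder_spool']:
        print(l,[(p,a.round(1),world(c,*np.clip(a,0,[559,419]))) for p,a in pts(c,l)])
```

```text
[[-1.      0.0002  0.0006  0.3896]
 [ 0.0002  1.      0.0002  0.2181]
 [-0.0006  0.0002 -1.      0.2608]
 [ 0.      0.      0.      1.    ]]
wrist
spindle_hole []
reel_front []
linchpin [(0.96, array([285.1, 116.7]), array([ 0.3097,  0.23  , -0.0003])), (0.61, array([306.8, 227.4]), array([0.4524, 0.2589, 0.0538])), (0.61, array([414.3, 225.9]), array([0.4665, 0.4238, 0.0079]))]
linchpin_lug [(0.78, array([411.4, 301. ]), array([0.3787, 0.274 , 0.3535])), (0.76, array([420.6, 234.4]), array([0.4778, 0.4322, 0.0138])), (0.69, array([297.1, 100. ]), array([0.2885, 0.2451, 0.0182]))]
ring_bow [(0.76, array([295.9, 102.8]), array([0.2929, 0.2416, 0.0539])), (0.73, array([298.4, 202.8]), array([0.4149, 0.2461, 0.0653])), (0.59, array([433.7, 239.5]), array([ 0.4914,  0.4599, -0.0002]))]
pin_block [(0.55, array([260. , 218.8]), array([0.4415, 0.1957, 0.0496])), (0.44, array([264.1, 233.4]), array([0.4603, 0.2012, 0.0555]))]
clevis_head [(0.47, array([264.6, 232.5]), array([0.4595, 0.2019, 0.0542]))]
winder [(0.71, array([170.3, 316.1]), array([0.3856, 0.1735, 0.3537]))]
driver [(0.74, arra
[... 2290 characters left out ...]
4.8, 320. ]), array([ 0.4816,  0.385 , -0.004 ])), (0.55, array([297.2, 250.9]), array([0.4594, 0.2596, 0.0764])), (0.52, array([375.3, 261.3]), array([ 0.2756,  0.1838, -0.0017]))]
pin_block [(0.73, array([296.8, 259.2]), array([0.4597, 0.2641, 0.0578]))]
clevis_head [(0.42, array([293.7, 248.3]), array([0.4666, 0.2105, 0.0481]))]
winder [(0.81, array([229.3, 219.4]), array([0.6337, 0.0376, 0.0113]))]
driver [(0.67, array([207.9, 175.2]), array([0.6791, 0.0484, 0.1437])), (0.24, array([321.1, 214.4]), array([0.3957, 0.0004, 0.0105]))]
side_cutters [(0.79, array([321.2, 214.6]), array([ 0.3953, -0.0006,  0.0092]))]
solder_spool [(0.61, array([209.8, 283.6]), array([0.6432, 0.3051, 0.0181]))]
```

View pics/w1.png

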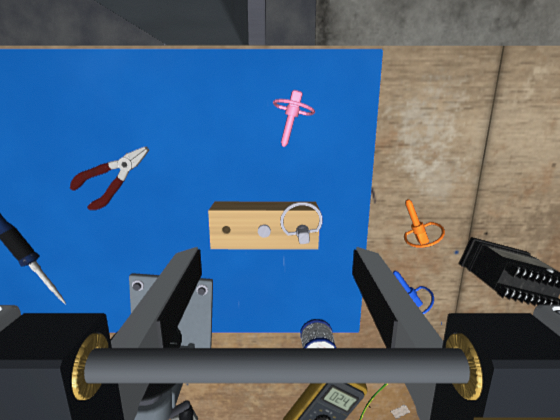

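The wrist view shows the block across the middle. The linchpin is at (303,233) with its ring open upwards, towards the robot. The plain pin is at (264,230), and the empty hole at (226,230). The pink, orange and blue look-alikes lie elsewhere. The winder base is under the left finger.

```bash
cat >> h.py <<'E'
def cloud(c,u0=0,v0=0,u1=560,v1=420):
    v,u=np.mgrid[v0:v1,u0:u1]; r=c['range_z'][v0:v1,u0:u1]; K=c['K']
    d=np.stack([(u-K[0,2])/K[0,0],-(v-K[1,2])/K[1,1],-np.ones(u.shape)],-1)*r[...,None]
    return (d@c['W'][:3,:3].T+c['W'][:3,3])
E
python3 - <<'E'
from h import *
np.set_printoptions(precision=4,suppress=True)
c=shot('wrist'); P=cloud(c,200,190,330,260).reshape(-1,3)
top=P[abs(P[:,2]-.048)<.004]; print(len(top),top.mean(0), cv2.minAreaRect((top[:,:2]*1000).astype(np.float32)))
hd=P[(P[:,2]>.068)]; print(len(hd),hd.mean(0),hd.min(0),hd.max(0),cv2.minAreaRect((hd[:,:2]*1000).astype(np.float32)))
rg=P[(P[:,2]>.0525)&(P[:,2]<.066)]; 
for lo,hi in[(.15,.225),(.225,.32)]:
    q=rg[(rg[:,1]>lo)&(rg[:,1]<hi)]; print(len(q),q.mean(0),q.min(0),q.max(0))
for p in [(226,230),(264,230),(303,233)]: print(world(c,*p), world(c,*p,z=.048),world(c,*p,z=.08))
E
```

```text
3817 [0.4563 0.1962 0.0489] ((457.44415283203125, 200.44891357421875), (56.6603889465332, 149.86106872558594), 0.08453801274299622)
188 [0.4291 0.2439 0.149 ] [0.3033 0.1749 0.0686] [0.4652 0.2589 0.4735] ((391.3448486328125, 209.69332885742188), (165.1387481689453, 64.39999389648438), 14.57048225402832)
146 [0.4547 0.2041 0.0558] [0.4312 0.192  0.0526] [0.4659 0.2244 0.0635]
317 [0.4392 0.2516 0.0612] [0.4143 0.2257 0.0528] [0.4625 0.2776 0.066 ]
[0.4637 0.1478 0.0306] [0.4574 0.1506 0.048 ] [0.4458 0.1558 0.08  ]
[0.4551 0.2029 0.0543] [0.4574 0.2026 0.048 ] [0.4458 0.204  0.08  ]
[0.4504 0.2535 0.0788] [0.4619 0.2561 0.048 ] [0.4499 0.2534 0.08  ]
```

Request:
jog_arm(
  rows=[
    [[-0.0125, -0.0195, -0.007], 0, 0.09],
    [[-0.0125, -0.0195, -0.007], 0, 0.09],
    [[-0.0125, -0.0195, -0.007], 0, 0.09],
    [[-0.0125, -0.0195, -0.007], 0, 0.09],
    [[-0.0125, -0.0195, -0.007], 0, 0.09],
    [[-0.0125, -0.0195, -0.007], 0, 0.09],
    [[-0.0125, -0.0195, -0.007], 0, 0.09],
    [[-0.0125, -0.0195, -0.007], 0, 0.09],
    [[0, 0, 0], 0, 0.09],
  ],
)

```text
time_s: 5.45
ee_pos: [0.4905, 0.0613, 0.3173]
eef_rot: [-3.141, 0.001, 3.139]
force: [0.4, -0.5, 0.0]
grip_width: 0.0901
grip_force: 0.0
```

Run:
```python
from h import *
np.set_printoptions(precision=4,suppress=True)
o,T=pose(); print(T)
c=shot('wrist'); save(c,'w2'); np.savez('w2.npz',range_z=c['range_z'],W=c['W'],K=c['K'])
for l in ['spindle_hole','reel_front','linchpin','linchpin_lug','winder']:
    print(l,[(p,a.round(1),world(c,*np.clip(a,0,[559,419]))) for p,a in pts(c,l)])
P=cloud(c).reshape(-1,3); ok=(c['range_z'].ravel()>.05)&(abs(P[:,1]-.06)<.12)&(P[:,0]>.5)&(P[:,0]<.72)
P=P[ok]
b=P[abs(P[:,2]-.012)<.004]; print(len(b),b.mean(0),cv2.minAreaRect((b[:,:2]*1000).astype(np.float32)))
for z in np.arange(.09,.2,.01):
    q=P[abs(P[:,2]-z)<.005]
    if len(q)>5: print(z.round(3),len(q),q.min(0),q.max(0))
```

```text
[[-1.      0.0029  0.0011  0.4905]
 [ 0.0029  1.     -0.0005  0.0613]
 [-0.0011 -0.0005 -1.      0.3173]
 [ 0.      0.      0.      1.    ]]
spindle_hole [(0.59, array([272.1, 249.9]), array([0.5762, 0.0551, 0.1336]))]
reel_front []
linchpin [(0.94, array([498. , 218.4]), array([0.574 , 0.4265, 0.0114])), (0.85, array([397.3,  39.1]), array([0.3068, 0.232 , 0.0139])), (0.68, array([411.5, 148.9]), array([0.4533, 0.2451, 0.0749]))]
linchpin_lug [(0.72, array([503.3, 232. ]), array([0.5974, 0.4388, 0.0129])), (0.68, array([406.9,  21.9]), array([0.2866, 0.2411, 0.0196])), (0.65, array([514.3, 160.8]), array([0.4788, 0.4319, 0.0141]))]
winder [(0.92, array([265.9, 245.7]), array([0.5715, 0.047 , 0.1307]))]
3420 [0.5991 0.0476 0.013 ] ((624.7803955078125, 46.07710266113281), (130.08609008789062, 149.21922302246094), 85.37715911865234)
0.09 121 [0.5793 0.007  0.0852] [0.6749 0.0843 0.0949]
0.1 218 [0.5635 0.0052 0.095 ] [0.6743 0.0907 0.1049]
0.11 349 [0.5611 0.0018 0.105 ] [0.699  0.0932 0.115 ]
0.12 572 [0.5615 0.0011 0.1151] [0.7199 0.0937 0.125 ]
0.13 1334 [0.5621 0.0023 0.125 ] [0.7199 0.0921 0.135 ]
0.14 1318 [0.5789 0.0064 0.135 ] [0.702  0.0888 0.145 ]
0.15 790 [0.5798 0.0127 0.145 ] [0.6999 0.0818 0.155 ]
0.16 311 [0.5799 0.0239 0.155 ] [0.6368 0.0726 0.1623]
```

View pics/w2.png

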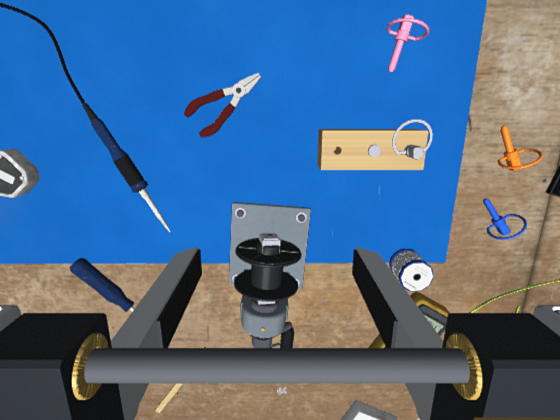

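The wrist view shows the winder base at (270,250), with the spindle's free end at (269,238). The front flange is at (268,252), so the reel is well out. Next I'll check the axis line and the lean, then drop the fingers astride the boss.

```bash
cat >> h.py <<'E'
H=np.array([.5799,.0497,.127]); A=np.radians(-4.6)
U=np.array([np.cos(A),np.sin(A),0]); V=np.array([-np.sin(A),np.cos(A),0])
def uv(P): 
    d=np.asarray(P)-[H[0],H[1],0]; return np.stack([d@U,d@V,d[...,2]],-1)
E
python3 - <<'E'
from h import *
np.set_printoptions(precision=4,suppress=True)
z=np.load('w2.npz'); c=dict(z); Q=uv(cloud(c)).reshape(-1,3)
ok=(abs(Q[:,1])<.06)&(Q[:,0]>-.04)&(Q[:,0]<.08)&(Q[:,2]>.07); Q=Q[ok]
for a in np.arange(-.026,.07,.004):
    q=Q[abs(Q[:,0]-a)<.002]
    if len(q)>8:
        m=q[:,2]>q[:,2].max()-.006
        print(a.round(3),len(q),'v',q[:,1].min(),q[:,1].max(),'zmax',q[:,2].max(), 'topmean v',q[m,1].mean())
q=Q[(Q[:,0]<-.006)&(Q[:,2]>.118)&(abs(Q[:,1])<.02)]; print(len(q)); print(q[np.argsort(q[:,1])][::4])
E
```

```text
-0.018 85 v -0.011208158049367752 0.010459975853875795 zmax 0.1282627648441264 topmean v -0.0004151925602954981
-0.014 88 v -0.014007804285335592 0.014571179337755737 zmax 0.13230672950019773 topmean v -0.0008098109007552511
-0.01 79 v -0.015818668345192723 0.015190437994959708 zmax 0.13478158454898237 topmean v -0.002375944797623797
-0.006 87 v -0.015695436404111602 0.016818984479914558 zmax 0.13404437101538802 topmean v 0.000731880272975233
-0.002 68 v -0.01694501639809923 0.016924519020841293 zmax 0.1342064265431291 topmean v -0.00045488949259661914
0.002 855 v -0.043301190907642846 0.04317643062719375 zmax 0.16046595019314241 topmean v -0.001079504023202801
0.006 382 v -0.04427175545963435 0.044538443331607454 zmax 0.16234897184288744 topmean v 0.0003857502435787749
0.022 70 v -0.018800801375419583 0.018903209402005922 zmax 0.13952065534028563 topmean v 0.000391516917051359
0.026 85 v -0.021877696318099733 0.020730798807897206 zmax 0.1390764307966031 topmean v -0.00026603221622979023
0.03 88 v -0.021839614638443774 0.02098388325276035 zmax 0.13851039607580545 topmean v 0.00020653
[... 1598 characters left out ...]
-0.0175  0.0024  0.1184]
 [-0.0154  0.0027  0.1275]
 [-0.0099  0.0031  0.1278]
 [-0.0065  0.0034  0.1332]
 [-0.015   0.004   0.1264]
 [-0.0094  0.0044  0.1265]
 [-0.0061  0.0048  0.1319]
 [-0.0154  0.0053  0.127 ]
 [-0.0096  0.0057  0.1266]
 [-0.0177  0.0064  0.1219]
 [-0.0136  0.0068  0.1259]
 [-0.0079  0.0072  0.1258]
 [-0.0169  0.0078  0.1232]
 [-0.013   0.0081  0.1275]
 [-0.0081  0.0085  0.1293]
 [-0.0158  0.0092  0.1237]
 [-0.0111  0.0096  0.126 ]
 [-0.0067  0.0099  0.1291]
 [-0.0152  0.0106  0.1256]
 [-0.0095  0.011   0.1253]
 [-0.0156  0.0119  0.1226]
 [-0.011   0.0122  0.1254]
 [-0.0062  0.0126  0.1274]
 [-0.0121  0.0135  0.1244]
 [-0.0064  0.0139  0.1242]
 [-0.0072  0.0152  0.1226]]
```

Request:
jog_arm(
  rows=[
    [[0, 0, 0.01], 4.6, 0.09],
    [[-0.0135, -0.001, 0.038], 0, 0.052],
    [[-0.0135, -0.001, 0.038], 0, 0.052],
    [[-0.0135, -0.001, 0.038], 0, 0.052],
    [[-0.0135, -0.001, 0.038], 0, 0.052],
    [[0, 0, 0], 0, 0.052],
    [[0, 0, 0], 0, 0.052],
  ],
)

```text
time_s: 6.33
ee_pos: [0.5416, 0.056, 0.1538]
eef_rot: [-3.141, -0.003, 3.061]
force: [-0.2, 0.3, 1.2]
grip_width: 0.0542
grip_force: 0.0
```

Request:
jog_arm(
  rows=[
    [[0, -0.0015, 0.026], 0, 0.052],
    [[0, -0.0015, 0.027], 0, 0.052],
    [[0, 0, 0], 0, 0.052],
    [[-0.009, 0, 0], 0, 0.052],
    [[-0.009, 0, 0], 0, 0.052],
    [[-0.007, 0, 0], 0, 0.052],
    [[-0.005, 0, 0], 0, 0.052],
    [[-0.005, 0, 0], 0, 0.052],
    [[-0.005, 0, 0], 0, 0.052],
    [[0, 0, 0], 0, 0.052],
  ],
)

```text
time_s: 7.17
ee_pos: [0.5828, 0.0493, 0.1021]
eef_rot: [3.142, 0.001, 3.061]
force: [-0.5, 0.1, 0.4]
grip_width: 0.0526
grip_force: 0.0
```

Request:
jog_arm(
  rows=[
    [[-0.004, 0, 0], 0, 0.052],
    [[-0.003, 0, 0], 0, 0.052],
    [[-0.002, 0, 0], 0, 0.052],
    [[0, 0, 0], 0, 0.052],
  ],
)

```text
time_s: 7.5
ee_pos: [0.5914, 0.0485, 0.1015]
eef_rot: [-3.142, 0.0, 3.061]
force: [-0.3, -0.1, -0.3]
grip_width: 0.0523
grip_force: 0.0
```

Request:
jog_arm(
  rows=[
    [[-0.002, 0, 0], 0, 0.052],
    [[-0.002, 0, 0], 0, 0.052],
  ],
)

```text
time_s: 7.67
ee_pos: [0.5938, 0.0484, 0.1013]
eef_rot: [-3.141, -0.004, 3.061]
force: [-23.7, 0.8, 12.9]
grip_width: 0.052
grip_force: 11.9
```

Request:
jog_arm(
  rows=[
    [[-0.002, 0, 0], 0, 0.052],
    [[-0.002, 0, 0], 0, 0.052],
  ],
)

```text
time_s: 7.83
ee_pos: [0.594, 0.0484, 0.1012]
eef_rot: [-3.141, -0.013, 3.061]
force: [-55.4, 2.5, 27.5]
grip_width: 0.0519
grip_force: 27.4
```

Run:
```python
from h import *
np.set_printoptions(precision=4,suppress=True)
o,T=pose(); print(o['force'],uv(T[:3,3]))
c=shot('wrist'); save(c,'w3'); s=shot('side'); i=s['image'][150:250,180:300]; cv2.imwrite('pics/s3.png',cv2.resize(i,None,fx=5,fy=5,interpolation=cv2.INTER_CUBIC)[:,:,::-1])
Q=uv(cloud(c)).reshape(-1,3)
ok=(abs(Q[:,1])<.025)&(Q[:,0]>-.04)&(Q[:,0]<.1)&(Q[:,2]>.1); Q=Q[ok]
for a in np.arange(-.022,.09,.004):
    q=Q[abs(Q[:,0]-a)<.002]
    if len(q)>8: print(a.round(3),len(q),q[:,1].min(),q[:,1].max(),'zmax',q[:,2].max())
```

```text
[-55.3957   2.4823  27.4524] [ 0.0142 -0.0002  0.1012]
-0.018 330 -0.011561764868998315 0.012743117227583516 zmax 0.1285570921176823
-0.014 3617 -0.024999440268165123 0.024970600986387953 zmax 0.2518597771247054
-0.01 3857 -0.02499915901336473 0.02499872565537286 zmax 0.252286226563168
-0.006 894 -0.024946225958684936 0.024899469957110187 zmax 0.25107004704207014
-0.002 189 -0.013662705093278465 0.01479233685310744 zmax 0.13159929384071628
0.002 240 -0.013804349229280043 0.014234479622931557 zmax 0.13158018708036162
0.006 408 -0.013916129218792518 0.014300680666453505 zmax 0.1313755322883649
0.01 442 -0.01670887153626398 0.016833310017231373 zmax 0.13441207122339435
0.014 320 -0.016844048546787102 0.01693753508196081 zmax 0.13454659597835997
0.018 312 -0.01691546424481808 0.017002226989874858 zmax 0.13431185411627913
0.022 2937 -0.02497879783512774 0.024996352587669662 zmax 0.16190788426212907
0.026 375 -0.024890830925352242 0.024967762196890578 zmax 0.1620837292144087
0.042 209 -0.01708684100256599 0.017147802564698625 zmax 0.13959920939177767
0.046 337 -0.02027072648234597 0.020376697583470132 zmax 0.13896578013881689
0.05 356 -0.02138913082530873 0.021306186372538984 zmax 0.13873503106545315
0.054 343 -0.021598676866524263 0.02152180214739903 zmax 0.13933440388914084
0.058 356 -0.02172090255298246 0.02167282055375483 zmax 0.1391643173206011
0.062 336 -0.02085259383851413 0.021878688193569102 zmax 0.1390103069380809
0.066 330 -0.021020848974194862 0.021853486259203102 zmax 0.13880769394377343
0.07 912 -0.024982627713699204 0.024982609864669734 zmax 0.13989635106740617
```

View pics/w3.png

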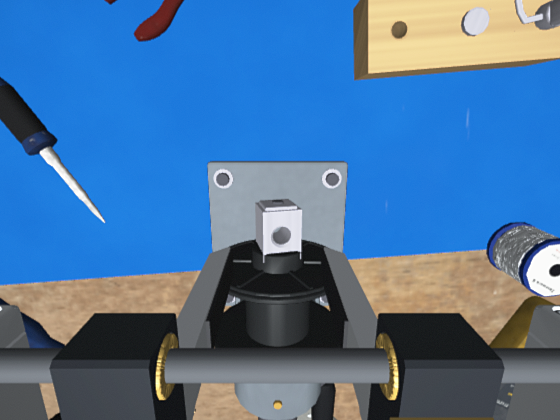

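The reel is home: 55 N against the stop, with the TCP at u = 14 mm as predicted. The wrist view shows the bar's top with the hole at (282,236), leaning slightly right. Next I'll back off and square the bar by gripping its flats.

Request:
jog_arm(
  rows=[
    [[0.007, 0, 0], 0, 0.052],
    [[0.008, 0, 0.002], 0, 0.052],
    [[0.008, 0, 0.003], 0, 0.052],
    [[0, 0, 0], 0, 0.052],
  ],
)

```text
time_s: 8.27
ee_pos: [0.5753, 0.0498, 0.0961]
eef_rot: [-3.141, -0.001, 3.061]
force: [0.4, -0.5, 0.1]
grip_width: 0.0524
grip_force: 0.0
```

Request:
jog_arm(
  rows=[
    [[0, 0, 0], 0, 0.02],
    [[0, 0, 0], 0, 0.02],
    [[0, 0, 0], 0, 0.02],
    [[0, 0, 0], 0, 0.02],
    [[0, 0, 0], 0, 0.02],
    [[0, 0, 0], 0, 0.02],
  ],
  squeeze=40,
)

```text
time_s: 8.77
ee_pos: [0.5762, 0.0497, 0.0965]
eef_rot: [-3.142, -0.0, 3.061]
force: [0.6, 0.4, -0.3]
grip_width: 0.0203
grip_force: 0.0
```

Run:
```python
from h import *
np.set_printoptions(precision=4,suppress=True)
o,T=pose(); print(o['force'],uv(T[:3,3]),o['grip_width'],o['grip_force'])
c=shot('wrist'); i=c['image'][150:350,180:380]; cv2.imwrite('pics/w4.png',cv2.resize(i,None,fx=3,fy=3,interpolation=cv2.INTER_CUBIC)[:,:,::-1])
```

```text
[ 0.5788  0.3626 -0.3461] [-0.0037 -0.0003  0.0965] 0.02025140704378768 0.0
```

View pics/w4.png

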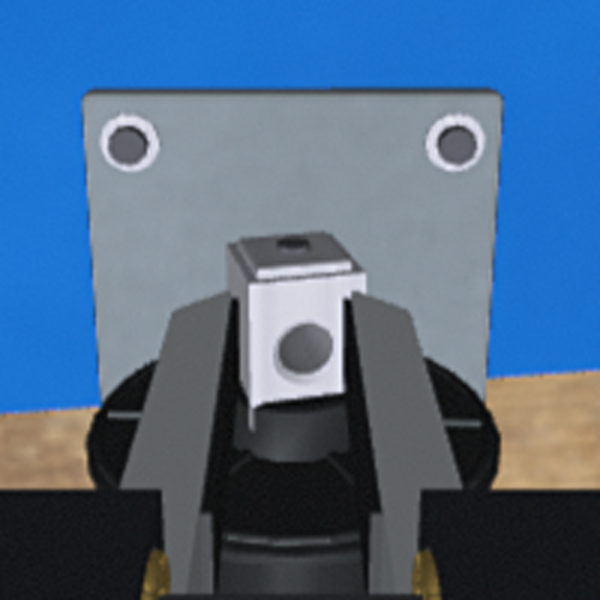

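The bar is between the fingers and still leaning, with the mouth slightly right at (305,350). I'll check where the tips project.

Run:
```python
from h import *
np.set_printoptions(precision=4,suppress=True)
c=shot('wrist'); o,T=pose()
f=lambda p:((proj(c,p)-[180,150])*3).round()
print('tip inner edges',[f((T@[x,y,z,1])[:3]).tolist() for y in(-.0101,.0101) for x in(-.008,.008) for z in(0,-.03)])
W=lambda u,v,z:np.array([H[0],H[1],0])+U*u+V*v+[0,0,z]
print('hole',f(W(0,0,.127)),'bar front top',[f(W(-.016,v,.127)) for v in(-.012,.012)],[f(W(.01,v,.127)) for v in(-.012,.012)])
Q=uv(cloud(c,180,150,380,350))
for (x,y) in [(305,350),(270,300),(330,300),(250,320),(200,330),(390,330),(225,305),(355,305),(240,300),(230,270),(300,255)]:
    print((x,y),Q[y//3,x//3])
```

```text
tip inner edges [[247.0, 307.0], [240.0, 367.0], [246.0, 242.0], [239.0, 294.0], [333.0, 307.0], [339.0, 367.0], [334.0, 242.0], [340.0, 294.0]]
hole [291. 348.] bar front top [array([230., 275.]), array([352., 275.])] [array([233., 393.]), array([349., 393.])]
(305, 350) [0.0057 0.0026 0.1152]
(270, 300) [-0.0118 -0.0041  0.1297]
(330, 300) [-0.0103  0.0078  0.1264]
(250, 320) [-0.0078 -0.0083  0.1295]
(200, 330) [-0.014  -0.0166  0.1482]
(390, 330) [-0.0145  0.0175  0.1494]
(225, 305) [-0.0137 -0.0126  0.1357]
(355, 305) [-0.0135  0.012   0.1351]
(240, 300) [-0.0085 -0.0104  0.1222]
(230, 270) [-0.0107 -0.0135  0.1109]
(300, 255) [-0.0176  0.0019  0.1201]
```

Request:
jog_arm(
  rows=[
    [[0, 0, 0], 0, 0.0],
    [[0, 0, 0], 0, 0.0],
    [[0, 0, 0], 0, 0.0],
    [[0, 0, 0], 0, 0.0],
  ],
  squeeze=40,
)

```text
time_s: 9.2
ee_pos: [0.5761, 0.0499, 0.0965]
eef_rot: [3.141, -0.0, 3.061]
force: [0.9, 0.4, -0.6]
grip_width: 0.0008
grip_force: 0.0
```

Run:
```python
from h import *
c=shot('wrist'); i=c['image'][150:350,180:380]; cv2.imwrite('pics/w5.png',cv2.resize(i,None,fx=3,fy=3,interpolation=cv2.INTER_CUBIC)[:,:,::-1])
```

```text
(no output)
```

View pics/w5.png

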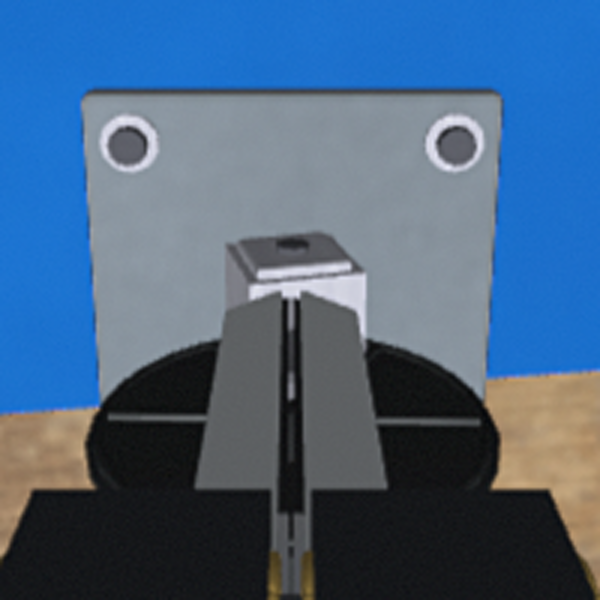

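Both pictures show that the fingers pass through the bar without touching it. So I'll turn the spindle through the reel instead, pinching the front flange at its top and shifting it sideways. The lean is about 0.2 rad, mouth towards +y.

Request:
jog_arm(
  rows=[
    [[0, 0, -0.038], 0, 0.03],
    [[0, 0, -0.039], 0, 0.03],
    [[0, 0, -0.039], 0, 0.03],
    [[0, 0, -0.039], 0, 0.03],
    [[0, 0, 0], 7, 0.03],
    [[0, 0, 0], 7, 0.03],
    [[0, 0, 0], 7, 0.03],
    [[0, 0, 0], 7, 0.03],
    [[0, 0, 0], 7, 0.03],
    [[0, 0, 0], 7, 0.03],
    [[0, 0, 0], 7, 0.03],
    [[0, 0, 0], 7, 0.03],
  ],
)

```text
time_s: 10.25
ee_pos: [0.5761, 0.0499, 0.2514]
eef_rot: [-3.141, -0.0, 2.078]
force: [1.0, -0.8, 0.2]
grip_width: 0.0301
grip_force: 0.0
```

Request:
jog_arm(
  rows=[
    [[0, 0, 0], 7, 0.03],
    [[0, 0, 0], 7, 0.03],
    [[0, 0, 0], 7, 0.03],
    [[0, 0, 0], 7, 0.03],
    [[0, 0, 0], 6, 0.03],
    [[0.002, 0.014, 0.025], 0, 0.03],
    [[0.002, 0.014, 0.025], 0, 0.03],
    [[0, 0, 0], 0, 0.03],
  ],
)

```text
time_s: 10.92
ee_pos: [0.6037, 0.0516, 0.1963]
eef_rot: [-3.134, 0.001, 1.49]
force: [-0.4, -0.1, -0.8]
grip_width: 0.0296
grip_force: 0.0
```

Run:
```python
from h import *
np.set_printoptions(precision=4,suppress=True)
o,T=pose(); print(o['force'],uv(T[:3,3]),o['eef_rot'],o['qpos'])
t=T[:3,:3].T; d=np.array([H[0],H[1],.144])+U*.0245+V*.004-T[:3,3]; print('need',t@d, 'yaw err', np.degrees(np.arctan2(T[:3,1]@V,T[:3,1]@U)))
```

```text
[-0.3638 -0.0908 -0.7633] [0.0236 0.0038 0.1963] [-3.1344  0.0006  1.49  ] [0.0247 0.4154 1.3105 0.0001 1.423  0.1054]
need [0.0003 0.0013 0.0523] yaw err -0.02709021597108777
```

Request:
jog_arm(
  rows=[
    [[0, 0.001, 0.026], 0, 0.03],
    [[0, 0, 0.026], 0, 0.03],
    [[0, 0, 0], 0, 0.03],
    [[0, 0, 0], 0, 0.0],
    [[0, 0, 0], 0, 0.0],
    [[0, 0, 0], 0, 0.0],
    [[0, 0, 0], 0, 0.0],
  ],
  squeeze=20,
)

```text
time_s: 11.5
ee_pos: [0.6059, 0.0515, 0.1513]
eef_rot: [3.139, -0.0, 1.49]
force: [-0.1, -0.0, -0.2]
grip_width: 0.0068
grip_force: 0.0
```

Request:
jog_arm(
  rows=[
    [[0, 0, 0], 0, 0.0],
    [[0, 0, 0], 0, 0.0],
    [[0, 0, 0], 0, 0.0],
  ],
)

```text
time_s: 11.75
ee_pos: [0.6054, 0.0514, 0.1499]
eef_rot: [3.141, -0.0, 1.49]
force: [0.1, 0.6, 0.1]
grip_width: 0.0003
grip_force: 0.0
```

Run:
```python
from h import *
np.set_printoptions(precision=4,suppress=True)
o,T=pose(); print(uv(T[:3,3]),o['grip_width'])
c=shot('wrist'); s=shot('side')
a=cv2.resize(c['image'][100:400,130:430],(400,400)); b=cv2.resize(s['image'][130:250,200:320],(400,400),interpolation=cv2.INTER_CUBIC)
cv2.imwrite('pics/w6.png',np.hstack([a,b])[:,:,::-1])
```

```text
[0.0253 0.0038 0.1499] 0.0002993090201447649
```

View pics/w6.png

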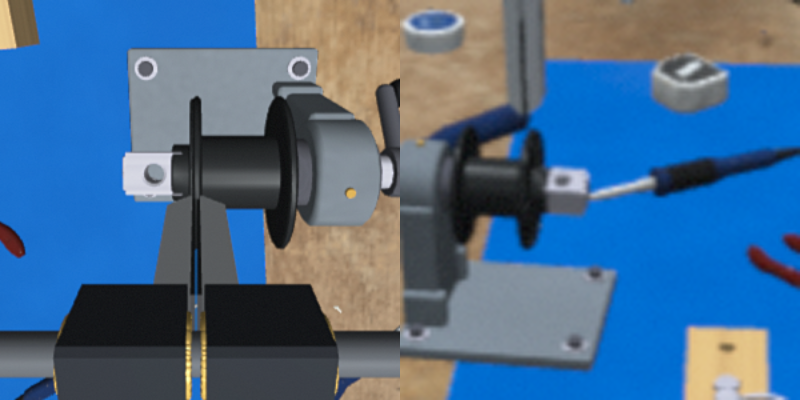

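The side crop shows the fingertips at about (525,115), just above the flange rim at (535,130). So the tips seem shorter than the TCP suggests, and I'll measure them from depth.

Run:
```python
from h import *
np.set_printoptions(precision=4,suppress=True)
o,T=pose(); Ti=np.linalg.inv(T)
for n in ['wrist','side','scene']:
    c=shot(n); P=cloud(c).reshape(-1,3); ok=(c['range_z'].ravel()>.02); 
    L=P@Ti[:3,:3].T+Ti[:3,3]
    for zz in np.arange(-.08,.03,.01):
        q=L[ok&(abs(L[:,2]-zz)<.005)&(abs(L[:,1])<.05)&(abs(L[:,0])<.03)]
        if len(q): print(n,zz.round(3),len(q),q.min(0),q.max(0))
```

```text
wrist -0.08 660 [-0.0078 -0.0137 -0.0849] [ 0.0104  0.0114 -0.075 ]
wrist -0.07 507 [ 0.0072 -0.0136 -0.075 ] [ 0.0103  0.0113 -0.065 ]
wrist -0.06 424 [ 0.0076 -0.0135 -0.065 ] [ 0.0104  0.0112 -0.055 ]
wrist -0.05 353 [ 0.0073 -0.0134 -0.055 ] [ 0.0101  0.0111 -0.045 ]
wrist -0.04 238 [ 0.0074 -0.0131 -0.045 ] [ 0.0101  0.0109 -0.0352]
wrist -0.03 7 [ 0.0079 -0.0043 -0.0349] [ 0.0098  0.0021 -0.0335]
wrist -0.01 769 [-0.0261 -0.0041 -0.0131] [ 0.0207  0.05   -0.005 ]
wrist -0.0 598 [-0.0298 -0.0041 -0.005 ] [0.0299 0.05   0.0049]
wrist 0.01 1837 [-0.0295 -0.0042  0.0051] [0.0299 0.0498 0.015 ]
wrist 0.02 2496 [-0.0298 -0.043   0.015 ] [0.0299 0.0453 0.025 ]
side -0.08 50 [-0.0073 -0.0145 -0.0848] [ 0.0127  0.0096 -0.075 ]
side -0.07 46 [-0.0079 -0.0148 -0.0749] [ 0.0121  0.0101 -0.065 ]
side -0.06 48 [-0.004  -0.0139 -0.0649] [ 0.0133  0.0102 -0.0551]
side -0.05 45 [-0.0034 -0.0136 -0.0548] [ 0.0121  0.011  -0.045 ]
side -0.04 29 [-0.0027 -0.0131 -0.0448] [ 0.0129  0.0089 -0.0354]
side -0.03 4 [ 0.0052 -0.0053 -0.0347] [ 0.0086  0.002  -0.0329]
side -0.01 39 [-0.0236 -0.005  -0.011
[... 173 characters left out ...]
06 -0.0431  0.015 ] [0.0274 0.0453 0.025 ]
scene -0.08 27 [-0.0093 -0.0175 -0.0849] [ 0.0124  0.0107 -0.0766]
scene -0.07 29 [-0.0067 -0.0179 -0.0749] [ 0.0131  0.0088 -0.0655]
scene -0.06 27 [-0.0079 -0.0169 -0.0649] [ 0.0117  0.0083 -0.0555]
scene -0.05 29 [-0.0108 -0.0174 -0.0549] [ 0.0125  0.0085 -0.0452]
scene -0.04 18 [-0.0103 -0.0137 -0.045 ] [ 0.0131  0.0089 -0.0355]
scene -0.03 1 [ 0.0082 -0.0032 -0.0341] [ 0.0082 -0.0032 -0.0341]
scene -0.01 42 [-0.0246 -0.0088 -0.0133] [ 0.021   0.0496 -0.005 ]
scene -0.0 93 [-0.0294 -0.0083 -0.0049] [0.0285 0.0496 0.0049]
scene 0.01 97 [-0.0294 -0.0161  0.0051] [0.03   0.0495 0.0147]
scene 0.02 115 [-0.0283 -0.047   0.0152] [0.0296 0.0487 0.025 ]
```

Depth from all three cameras shows the fingertips 34 mm behind the reported TCP. So both closings happened above the bar and the rim, and nothing was moved. I'll go back and grip the bar's flats with that offset.

Request:
jog_arm(
  rows=[
    [[0, 0, -0.03], 0, 0.05],
    [[0, 0, -0.03], 0, 0.05],
    [[0, 0, 0], -7, 0.05],
    [[0, 0, 0], -7, 0.05],
    [[0, 0, 0], -7, 0.05],
    [[0, 0, 0], -7, 0.05],
    [[0, 0, 0], -7, 0.05],
    [[0, 0, 0], -7, 0.05],
    [[0, 0, 0], -7, 0.05],
    [[0, 0, 0], -7, 0.05],
    [[0, 0, 0], -7, 0.05],
    [[0, 0, 0], -7, 0.05],
  ],
)

```text
time_s: 13.0
ee_pos: [0.6054, 0.0514, 0.2095]
eef_rot: [-3.142, -0.0, 2.718]
force: [-0.2, -0.5, -0.6]
grip_width: 0.05
grip_force: 0.0
```

Request:
jog_arm(
  rows=[
    [[0, 0, 0], -7, 0.05],
    [[0, 0, 0], -7, 0.05],
    [[0, 0, 0], -6, 0.05],
    [[0.013, -0.0015, 0], 0, 0.05],
    [[0.013, -0.0015, 0], 0, 0.05],
    [[0, 0, 0], 0, 0.05],
  ],
)

```text
time_s: 13.5
ee_pos: [0.5781, 0.0506, 0.2098]
eef_rot: [3.142, -0.0, 3.061]
force: [0.6, -0.6, 0.3]
grip_width: 0.0502
grip_force: 0.0
```

Run:
```python
from h import *
np.set_printoptions(precision=4,suppress=True)
o,T=pose(); print(o['force'],uv(T[:3,3]),o['eef_rot'],'yaw err deg', np.degrees(np.arctan2(T[:3,1]@U,T[:3,1]@V)))
```

```text
[ 0.565  -0.5813  0.2724] [-0.0019  0.0007  0.2098] [ 3.1416 -0.      3.061 ] yaw err deg 0.01938473276149199
```

Next, descend 0.146 to TCP z 0.064 and squeeze.

Request:
jog_arm(
  rows=[
    [[0, 0, 0.03], 0, 0.05],
    [[0, 0, 0.03], 0, 0.05],
    [[0, 0, 0.03], 0, 0.05],
    [[0, 0, 0.03], 0, 0.05],
    [[0, 0, 0.026], 0, 0.05],
    [[0, 0, 0], 0, 0.05],
    [[0, 0, 0], 0, 0.01],
    [[0, 0, 0], 0, 0.01],
    [[0, 0, 0], 0, 0.01],
    [[0, 0, 0], 0, 0.01],
    [[0, 0, 0], 0, 0.01],
    [[0, 0, 0], 0, 0.01],
  ],
  squeeze=40,
)

```text
time_s: 14.5
ee_pos: [0.5803, 0.0499, 0.0654]
eef_rot: [-3.141, 0.003, 3.061]
force: [-0.0, -4.6, 6.8]
grip_width: 0.0272
grip_force: 40.0
```

Run:
```python
from h import *
np.set_printoptions(precision=4,suppress=True)
o,T=pose(); print(o['force'],o['moment'],uv(T[:3,3]),o['grip_width'],o['grip_force'])
```

```text
[-0.0156 -4.6218  6.7741] [-1.0138  0.085   0.0306] [0.0003 0.0003 0.0654] 0.027177599974383952 40.00068366760388
```

Request:
jog_arm(
  rows=[
    [[0, 0, 0], 0, 0.01],
    [[0, 0, 0], 0, 0.01],
    [[0, 0, 0], 0, 0.01],
    [[0, 0, 0], 0, 0.01],
  ],
  squeeze=60,
)

```text
time_s: 14.83
ee_pos: [0.5802, 0.05, 0.0654]
eef_rot: [-3.141, 0.003, 3.061]
force: [0.3, -4.6, 6.8]
grip_width: 0.0268
grip_force: 60.0
```

```bash
cat >> h.py <<'E'
def lean(c):
    P=uv(cloud(c)).reshape(-1,3); 
    m=(c['range_z'].ravel()>.02)&(P[:,0]>-.014)&(P[:,0]<.008)&(abs(P[:,1])<.0095)&(P[:,2]>.122)&(P[:,2]<.134)&((abs(P[:,0])>.008)|(abs(P[:,1])>.007))
    q=P[m]; k=np.polyfit(q[:,1],q[:,2],1)
    for _ in range(3):
        r=abs(q[:,2]-np.polyval(k,q[:,1])); g=r<.0025; k=np.polyfit(q[g,1],q[g,2],1)
    return k,m.sum(),g.sum()
E
python3 - <<'E'
from h import *
z=dict(np.load('w2.npz'))
c=shot('wrist'); print(lean(c)); 
for _ in range(2):
    s=shot('side'); print('side',lean(s))
a=cv2.resize(c['image'][160:360,180:380],(600,600),interpolation=cv2.INTER_CUBIC)
cv2.imwrite('pics/w7.png',a[:,:,::-1])
E
```

```text
(array([-0.23784532,  0.12815719]), np.int64(661), np.int64(642))
side (array([-0.18377065,  0.12686252]), np.int64(7), np.int64(6))
side (array([-0.29131303,  0.12716302]), np.int64(10), np.int64(8))
```

View pics/w7.png

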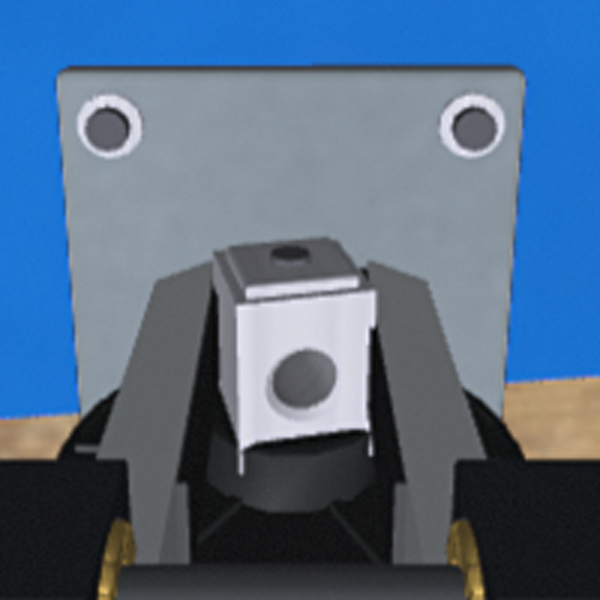

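The wrist crop shows the bar between the fingers, still leaning with the hole at (305,378). Friction at the two corners locks it. Instead I'll use the +y finger alone on its upper corner, moving sideways and up along the corner's arc.

Request:
jog_arm(
  rows=[
    [[0, 0, 0], 0, 0.04],
    [[0, 0, -0.008], 0, 0.04],
    [[0, 0, 0], 0, 0.04],
    [[0, -0.004, 0], 0, 0.04],
    [[0, -0.001, 0], 0, 0.04],
    [[0, 0, 0], 0, 0.04],
  ],
)

```text
time_s: 15.48
ee_pos: [0.5787, 0.0453, 0.0715]
eef_rot: [3.142, -0.0, 3.061]
force: [-0.3, 0.2, 0.3]
grip_width: 0.0399
grip_force: 0.0
```

Request:
jog_arm(
  rows=[
    [[0, -0.0015, -0.001], 0, 0.04],
    [[0, -0.001, -0.0015], 0, 0.04],
    [[0, 0, 0], 0, 0.04],
  ],
)

```text
time_s: 15.73
ee_pos: [0.5782, 0.0437, 0.0736]
eef_rot: [3.14, -0.001, 3.061]
force: [0.4, 4.8, -2.5]
grip_width: 0.0401
grip_force: 2.6
```

Run:
```python
from h import *
np.set_printoptions(precision=4,suppress=True)
o,T=pose(); print(o['force'],uv(T[:3,3]),o['grip_width'],o['grip_force'])
print(lean(shot('wrist')))
```

```text
[ 0.4102  4.7708 -2.5209] [-0.0012 -0.0061  0.0736] 0.040086144823435595 2.638233927427791
(array([-0.1994,  0.1281]), np.int64(626), np.int64(620))
```

Request:
jog_arm(
  rows=[
    [[0, -0.001, -0.001], 0, 0.04],
    [[0, -0.001, -0.001], 0, 0.04],
    [[0, 0, 0], 0, 0.04],
  ],
)

```text
time_s: 16.03
ee_pos: [0.5781, 0.0422, 0.0756]
eef_rot: [3.14, -0.001, 3.061]
force: [1.7, 9.0, -2.9]
grip_width: 0.0401
grip_force: 4.2
```

Run:
```python
from h import *
np.set_printoptions(precision=4,suppress=True)
o,T=pose(); print(o['force'],uv(T[:3,3]))
print(lean(shot('wrist')))
```

```text
[ 1.7218  8.9987 -2.9415] [-0.0012 -0.0076  0.0756]
(array([-0.0268,  0.1279]), np.int64(593), np.int64(593))
```

Lean is down to -0.03 rad. Squeezing now will square it the rest of the way.

Request:
jog_arm(
  rows=[
    [[0, 0.004, 0], 0, 0.04],
    [[0, 0.0042, 0], 0, 0.04],
    [[0, 0, 0.011], 0, 0.04],
    [[0, 0, 0], 0, 0.01],
    [[0, 0, 0], 0, 0.01],
    [[0, 0, 0], 0, 0.01],
    [[0, 0, 0], 0, 0.01],
  ],
  squeeze=40,
)

```text
time_s: 16.67
ee_pos: [0.579, 0.0501, 0.0648]
eef_rot: [3.14, -0.0, 3.061]
force: [0.3, 6.7, -4.1]
grip_width: 0.0238
grip_force: 40.0
```

Run:
```python
from h import *
np.set_printoptions(precision=4,suppress=True)
o,T=pose(); print(o['force'],uv(T[:3,3]),o['grip_width'],o['grip_force'])
print(lean(shot('wrist')))
```

```text
[ 0.2542  6.6678 -4.098 ] [-0.001   0.0003  0.0648] 0.023827770163424158 40.00402906065574
(array([-0.0006,  0.128 ]), np.int64(686), np.int64(686))
```

The spindle is plumb (lean -0.001, width 23.8 mm). Next I'll go and look at the linchpin.

Request:
jog_arm(
  rows=[
    [[0, 0, 0], 0, 0.05],
    [[0, 0, 0], 0, 0.05],
    [[0, 0, -0.035], 0, 0.05],
    [[0, 0, -0.035], 0, 0.05],
    [[0, 0, -0.035], 0, 0.05],
    [[0, 0, -0.035], 0, 0.05],
    [[0, 0, -0.025], -4.6, 0.05],
    [[0.0255, 0.0289, 0], 0, 0.05],
    [[0.0255, 0.0289, 0], 0, 0.05],
    [[0.0255, 0.0289, 0], 0, 0.05],
    [[0.0255, 0.0289, 0], 0, 0.05],
    [[0.0255, 0.0289, 0], 0, 0.05],
  ],
)

```text
time_s: 17.72
ee_pos: [0.4504, 0.1945, 0.2303]
eef_rot: [3.142, 0.001, 3.14]
force: [0.5, -0.4, 0.9]
grip_width: 0.05
grip_force: 0.0
```

Request:
jog_arm(
  rows=[
    [[0.0255, 0.0289, 0.01], 0, 0.05],
    [[0.0255, 0.0289, 0.02], 0, 0.05],
    [[0, 0, 0], 0, 0.05],
    [[0, 0, 0], 0, 0.05],
  ],
)

```text
time_s: 18.05
ee_pos: [0.4008, 0.2511, 0.2007]
eef_rot: [-3.141, -0.0, -3.139]
force: [1.1, 0.4, 1.1]
grip_width: 0.0498
grip_force: 0.0
```

Run:
```python
from h import *
np.set_printoptions(precision=4,suppress=True)
o,T=pose(); print(T[:3,3],o['eef_rot'],o['force'])
c=shot('wrist'); 
P=cloud(c).reshape(-1,3); m=(c['range_z'].ravel()>.02)&(abs(P[:,0]-.44)<.06)&(abs(P[:,1]-.252)<.045); P=P[m]
top=P[abs(P[:,2]-.048)<.003]; print('top',top.min(0),top.max(0))
for a,b in [(.052,.0615),(.0615,.068),(.068,.0755),(.0755,.09)]:
    q=P[(P[:,2]>a)&(P[:,2]<b)]; 
    if len(q)>4: print((a,b),len(q),q.mean(0),np.percentile(q,[3,97],axis=0)[:,:2],cv2.minAreaRect((q[:,:2]*1000).astype(np.float32)))
rg=P[(P[:,2]>.0515)&(P[:,2]<.059)&(P[:,0]<.446)]
from scipy.optimize import least_squares
f=lambda p:np.hypot(rg[:,0]-p[0],rg[:,1]-p[1])-.026
r=least_squares(f,[.44,.252],loss='soft_l1',f_scale=.002); print('ring centre',r.x,np.sqrt(np.mean(f(r.x)**2)),len(rg),rg[:,2].mean())
for l in ['linchpin','linchpin_lug','ring_bow']: print(l,[(p,a.round(1),world(c,*np.clip(a,0,[559,419]))) for p,a in pts(c,l,2)])
```

```text
[0.4008 0.2511 0.2007] [-3.1411 -0.0003 -3.1392] [1.1341 0.4085 1.0788]
top [0.4291 0.207  0.045 ] [0.4864 0.2756 0.051 ]
(0.052, 0.0615) 252 [0.4516 0.2487 0.0582] [[0.4352 0.2076]
 [0.4608 0.2767]] ((446.3094482421875, 242.24684143066406), (30.345869064331055, 71.59685516357422), 2.567378044128418)
(0.0615, 0.068) 246 [0.4263 0.2489 0.0642] [[0.4146 0.2246]
 [0.4513 0.2748]] ((435.4287414550781, 249.3349609375), (45.34205627441406, 47.554237365722656), 49.073631286621094)
(0.068, 0.0755) 36 [0.4504 0.2524 0.0716] [[0.4492 0.2461]
 [0.4539 0.2584]] ((451.92596435546875, 252.84786987304688), (14.723847389221191, 6.899113655090332), 79.6946792602539)
(0.0755, 0.09) 172 [0.4564 0.2526 0.0801] [[0.4498 0.2462]
 [0.4639 0.2593]] ((457.3649597167969, 252.5433349609375), (15.43859577178955, 14.237992286682129), 12.829315185546875)
ring centre [0.4163 0.2698] 0.0003076134759847744 3 0.05855482542514928
linchpin [(0.92, array([400.1, 305.3]), array([0.5714, 0.4231, 0.0118])), (0.89, array([260.3, 106.5]), array([0.3083, 0.2315, 0.0002]))]
linchpin_lug [(0.78, array([416.2, 242.6]), array([0.4767, 0.4326, 0.0144])), (0.77, array([278.4, 246.7]), array([0.4549, 0.2532, 0.0808]))]
ring_bow [(0.81, array([274.4, 204.8]), array([0.4297, 0.2483, 0.0011])), (0.81, array([264.9,  88.7]), array([0.2918, 0.2389, 0.0537]))]
```

Run:
```python
from h import *
from scipy.optimize import least_squares
np.set_printoptions(precision=4,suppress=True)
for n in ['wrist','wrist','scene','side']:
    c=shot(n); P=cloud(c).reshape(-1,3); m=(c['range_z'].ravel()>.02)&(abs(P[:,0]-.44)<.06)&(abs(P[:,1]-.252)<.045); P=P[m]
    q=P[(P[:,2]>.0755)&(P[:,2]<.084)]
    if n=='wrist': print('lug',q.mean(0),cv2.minAreaRect((q[:,:2]*1000).astype(np.float32)))
    rg=P[(P[:,2]>.0555)&(P[:,2]<.069)&(P[:,0]<.443)]
    f=lambda p:np.hypot(rg[:,0]-p[0],rg[:,1]-p[1])-.026
    r=least_squares(f,[.44,.252],loss='soft_l1',f_scale=.001); d=np.array([.4574,.2525])-r.x
    print('ring centre',r.x,np.sqrt(np.mean(f(r.x)**2)),len(rg),'yaw',np.degrees(np.arctan2(d[1],d[0])),np.hypot(*d))
```

```text
lug [0.4565 0.2526 0.0802] ((457.26416015625, 252.48062133789062), (15.033872604370117, 14.0294828414917), 8.128433227539062)
ring centre [0.4414 0.2503] 0.0011424359517270943 256 yaw 7.972733107943053 0.016153829172655374
lug [0.4565 0.2525 0.0801] ((457.1187438964844, 252.53164672851562), (15.325440406799316, 13.964290618896484), 8.460302352905273)
ring centre [0.4414 0.2502] 0.0011723630028041387 260 yaw 8.071277557469354 0.01613835213330513
ring centre [0.4405 0.2512] 0.002086890106245901 33 yaw 4.448627157061941 0.01692987658596727
ring centre [0.4414 0.2516] 0.0015401451274376036 61 yaw 3.0914091261565146 0.016019732118397113
```

Lug is at (0.4573, 0.2525), top 0.080, yaw +8°, all as expected. Turning and going above it.

Request:
jog_arm(
  rows=[
    [[0, 0, 0], -4, 0.036],
    [[0, 0, 0], -4, 0.036],
    [[-0.0287, -0.0033, 0], 0, 0.036],
    [[-0.0286, -0.0033, 0], 0, 0.036],
    [[0, 0, 0.035], 0, 0.036],
    [[0, 0, 0.035], 0, 0.036],
    [[0, 0, 0.025], 0, 0.036],
    [[0, 0, 0], 0, 0.036],
    [[0, 0, 0], 0, 0.036],
  ],
)

```text
time_s: 19.2
ee_pos: [0.4593, 0.2515, 0.1059]
eef_rot: [-3.141, -0.002, -3.003]
force: [-0.1, 0.9, 0.3]
grip_width: 0.0358
grip_force: 0.0
```

Run:
```python
from h import *
np.set_printoptions(precision=4,suppress=True)
o,T=pose(); print(T[:3,3],np.degrees(o['eef_rot']),o['force'])
print('need',T[:3,:3].T@(np.array([.4585,.2525,.0305])-T[:3,3]))
c=shot('wrist');P=cloud(c).reshape(-1,3);Ti=np.linalg.inv(T);L=P@Ti[:3,:3].T+Ti[:3,3]
q=L[(c['range_z'].ravel()>.02)&(abs(L[:,0])<.014)&(abs(L[:,1])<.013)&(P[:,2]>.074)&(P[:,2]<.084)]
print('lug in tool',len(q),q.mean(0),q.min(0),q.max(0))
q=L[(c['range_z'].ravel()>.02)&(abs(L[:,0])<.014)&(abs(L[:,1])<.034)&(L[:,2]<-.02)&(L[:,2]>-.08)]
print('fingers',len(q),q.min(0),q.max(0))
```

```text
[0.4593 0.2515 0.1059] [-179.9707   -0.088  -172.0496] [-0.1195  0.9402  0.284 ]
need [0.0006 0.0011 0.0754]
lug in tool 366 [0.0027 0.0016 0.0258] [-0.0067 -0.0049  0.0235] [0.0097 0.0083 0.0317]
fingers 2399 [-0.0074 -0.0301 -0.08  ] [ 0.0114  0.0305 -0.0329]
```

Request:
jog_arm(
  rows=[
    [[0, 0.0014, 0.025], 0, 0.036],
    [[0, 0, 0.025], 0, 0.036],
    [[0, 0, 0.0255], 0, 0.036],
    [[0, 0, 0], 0, 0.036],
    [[0, 0, 0], 0, 0.005],
    [[0, 0, 0], 0, 0.005],
    [[0, 0, 0], 0, 0.005],
    [[0, 0, 0], 0, 0.005],
    [[0, 0, 0], 0, 0.005],
  ],
  squeeze=50,
)

```text
time_s: 20.0
ee_pos: [0.4602, 0.2537, 0.0321]
eef_rot: [3.141, 0.003, -3.002]
force: [-0.1, -0.4, 8.9]
grip_width: 0.0139
grip_force: 49.9
```

Request:
jog_arm(
  rows=[
    [[0, 0, -0.01], 0, 0.005],
    [[0, 0, -0.02], 0, 0.005],
    [[0, 0, -0.032], 0, 0.005],
    [[0, 0, -0.032], 0, 0.005],
    [[0, 0, -0.032], 0, 0.005],
    [[0, 0, -0.032], 0, 0.005],
    [[0, 0, 0], 6.5, 0.005],
    [[0, 0, 0], 6.05, 0.005],
    [[0, 0, 0], 0, 0.005],
  ],
)

```text
time_s: 20.75
ee_pos: [0.4592, 0.2532, 0.1897]
eef_rot: [3.141, 0.001, 3.057]
force: [-0.6, 0.5, -1.4]
grip_width: 0.0136
grip_force: 49.9
```

Run:
```python
from h import *
np.set_printoptions(precision=4,suppress=True)
o,T=pose(); print(T[:3,3],np.degrees(o['eef_rot']),o['force'],o['grip_width'])
c=shot('wrist');P=cloud(c).reshape(-1,3);Ti=np.linalg.inv(T);ok=c['range_z'].ravel()>.02
def show(c,ok):
    P=cloud(c).reshape(-1,3);L=P@Ti[:3,:3].T+Ti[:3,3]
    for a in np.arange(-.05,.065,.008):
        q=L[ok&(abs(L[:,0])<.06)&(abs(L[:,1])<.035)&(abs(L[:,2]-a)<.004)]
        if len(q): print(a.round(3),len(q),q.min(0)[:2],q.max(0)[:2])
for n in ['wrist','side','scene']:
    print(n); c=shot(n); show(c,c['range_z'].ravel()>.02)
print('need',T[:3,:3].T@(np.array([H[0],H[1],T[2,3]])+V*.0003-T[:3,3]))
```

```text
[0.4592 0.2532 0.1897] [179.9613   0.0693 175.137 ] [-0.5589  0.4833 -1.4354] 0.0136042974661382
wrist
-0.05 937 [-0.0075 -0.0189] [0.0113 0.0186]
-0.042 374 [-0.005  -0.0187] [0.0114 0.0184]
-0.034 893 [-0.0076 -0.0262] [0.0469 0.0255]
-0.026 728 [ 0.0021 -0.0282] [0.0371 0.0272]
-0.018 71 [ 0.0054 -0.0087] [0.0118 0.0078]
-0.01 2 [ 0.0076 -0.0005] [0.008  0.0002]
-0.002 49 [ 0.0045 -0.0053] [0.0078 0.0036]
0.006 50 [ 0.0037 -0.0055] [0.0077 0.0038]
0.014 50 [ 0.0026 -0.0057] [0.0076 0.0039]
0.022 14 [ 0.0039 -0.0057] [0.0076 0.0032]
side
-0.05 41 [-0.0074 -0.0109] [0.0105 0.0211]
-0.042 32 [-0.0071 -0.007 ] [0.0107 0.0206]
-0.034 36 [-0.0073 -0.0224] [0.0459 0.0302]
-0.026 98 [-0.0039 -0.0275] [0.0442 0.0289]
-0.018 23 [-0.0037 -0.0234] [0.0178 0.0253]
-0.01 10 [-0.0019 -0.0011] [0.0064 0.0065]
-0.002 16 [-0.0015 -0.0007] [0.0067 0.0076]
0.006 16 [-0.0015 -0.0008] [0.0069 0.0058]
0.014 19 [-0.001  -0.0013] [0.0075 0.0062]
0.022 11 [-0.001  -0.0027] [0.0071 0.0045]
0.03 1 [0.0014 0.0014] [0.0014 0.0014]
scene
-0.05 50 [-0.0044 -0.0161] [0.0147 0.0194]
-0.042 35 [-0.0039 -0.0154] [0.0135 0.018 ]
-0.034 42 [-0.0031 -0.0233] [0.0471 0.025 ]
-0.026 59 [-0.0053 -0.0274] [0.045  0.0273]
-0.018 7 [ 0.0013 -0.0017] [0.013  0.0082]
-0.01 6 [ 0.0033 -0.0032] [0.0101 0.0044]
-0.002 11 [ 0.0032 -0.002 ] [0.0088 0.0052]
0.006 11 [-0.0002 -0.0033] [0.0113 0.0055]
0.014 11 [ 0.0026 -0.0025] [0.0091 0.0046]
0.022 7 [-0.0018 -0.0036] [0.0084 0.0021]
need [-0.1375 -0.1923  0.    ]
```

Request:
jog_arm(
  rows=[
    [[-0.01, -0.0137, 0], 0, 0.005],
    [[-0.02, -0.0275, 0], 0, 0.005],
    [[-0.02, -0.0275, 0], 0, 0.005],
    [[-0.02, -0.0275, 0], 0, 0.005],
    [[-0.02, -0.0275, 0], 0, 0.005],
    [[-0.02, -0.0275, 0], 0, 0.005],
    [[-0.02, -0.0275, 0], 0, 0.005],
    [[-0.01, -0.0135, 0], 0, 0.005],
    [[0, 0, 0], 0, 0.005],
    [[0, 0, 0], 0, 0.005],
  ],
)

```text
time_s: 21.78
ee_pos: [0.5833, 0.0501, 0.1879]
eef_rot: [3.142, -0.001, 3.062]
force: [0.0, -0.2, -1.7]
grip_width: 0.0137
grip_force: 49.9
```

Run:
```python
from h import *
np.set_printoptions(precision=4,suppress=True)
o,T=pose(); print(uv(T[:3,3]),np.degrees(o['eef_rot']),o['grip_width'])
print('need',T[:3,:3].T@(np.array([H[0],H[1],.111])+U*.0025+V*.0004-T[:3,3]))
c=shot('wrist'); Q=uv(cloud(c)).reshape(-1,3); ok=c['range_z'].ravel()>.02
q=Q[ok&(abs(Q[:,2]-.127)<.004)&(abs(Q[:,1])<.02)&(Q[:,0]<.015)&(Q[:,0]>-.03)]; print('bar',len(q),q.min(0),q.max(0))
q=Q[ok&(Q[:,2]<.20)&(Q[:,2]>.17)&(abs(Q[:,1])<.008)&(abs(Q[:,0])<.01)]; print('shank',len(q),q.min(0),q.max(0))
for n in ['side','scene']:
    s=shot(n); Q=uv(cloud(s)).reshape(-1,3); ok=s['range_z'].ravel()>.02
    for a,b in[(.17,.18),(.18,.19),(.12,.131)]:
        q=Q[ok&(Q[:,2]<b)&(Q[:,2]>a)&(abs(Q[:,1])<.018)&(abs(Q[:,0])<.018)]
        if len(q): print(n,a,len(q),q.min(0),q.max(0))
```

```text
[0.0034 0.0006 0.1879] [179.9993  -0.0612 175.436 ] 0.013666741782275487
need [ 0.0008 -0.0002  0.0769]
bar 825 [-0.0167 -0.015   0.123 ] [0.015  0.0152 0.131 ]
shank 154 [-0.0046 -0.0049  0.1701] [0.0006 0.0046 0.1947]
side 0.17 16 [-0.0049  0.0001  0.1705] [0.0025 0.0076 0.1798]
side 0.18 15 [-0.0051 -0.0005  0.1812] [0.0023 0.0087 0.1899]
side 0.12 105 [-0.0178 -0.0146  0.1201] [0.0177 0.0156 0.1308]
scene 0.17 9 [-0.0071  0.0012  0.1708] [0.0041 0.0071 0.1799]
scene 0.18 9 [-0.0059  0.0004  0.1807] [0.0028 0.0068 0.19  ]
scene 0.12 59 [-0.0176 -0.0154  0.1201] [0.0168 0.0172 0.1307]
```

Request:
jog_arm(
  rows=[
    [[0.0008, -0.0002, 0.01], 0, 0.005],
    [[0, 0, 0.012], 0, 0.005],
    [[0, 0, 0.011], 0, 0.005],
    [[0, 0, 0.003], 0, 0.005],
    [[0, 0, 0.003], 0, 0.005],
    [[0, 0, 0.003], 0, 0.005],
  ],
)

```text
time_s: 22.43
ee_pos: [0.5826, 0.0504, 0.146]
eef_rot: [3.142, -0.0, 3.062]
force: [-0.5, -0.7, -0.2]
grip_width: 0.0134
grip_force: 49.9
```

Request:
jog_arm(
  rows=[
    [[0, 0, 0.003], 0, 0.005],
    [[0, 0, 0.003], 0, 0.005],
    [[0, 0, 0.003], 0, 0.005],
  ],
)

```text
time_s: 22.68
ee_pos: [0.5827, 0.0503, 0.1373]
eef_rot: [3.142, 0.0, 3.062]
force: [0.3, -0.5, -1.7]
grip_width: 0.0138
grip_force: 49.9
```

Request:
jog_arm(
  rows=[
    [[0, 0, 0.004], 0, 0.005],
    [[0, 0, 0.004], 0, 0.005],
    [[0, 0, 0.004], 0, 0.005],
    [[0, 0, 0.004], 0, 0.005],
    [[0, 0, 0.004], 0, 0.005],
  ],
)

```text
time_s: 23.1
ee_pos: [0.5826, 0.0504, 0.1169]
eef_rot: [-3.142, -0.0, 3.062]
force: [0.3, -0.1, -1.4]
grip_width: 0.0131
grip_force: 49.9
```

Request:
jog_arm(
  rows=[
    [[0, 0, 0.002], 0, 0.005],
    [[0, 0, 0.002], 0, 0.005],
    [[0, 0, 0.001], 0, 0.005],
  ],
)

```text
time_s: 23.35
ee_pos: [0.5825, 0.0503, 0.1121]
eef_rot: [-3.142, -0.0, 3.062]
force: [-0.4, 0.6, -1.4]
grip_width: 0.0134
grip_force: 49.9
```

Request:
jog_arm(
  rows=[
    [[0, 0, 0.001], 0, 0.005],
    [[0, 0, 0.001], 0, 0.005],
  ],
)

```text
time_s: 23.52
ee_pos: [0.5829, 0.0504, 0.111]
eef_rot: [3.142, 0.001, 3.062]
force: [-4.2, -0.4, 11.3]
grip_width: 0.0134
grip_force: 49.9
```

Request:
jog_arm(
  rows=[
    [[0, 0, 0.001], 0, 0.005],
    [[0, 0, 0], 0, 0.005],
  ],
)

```text
time_s: 23.68
ee_pos: [0.5829, 0.0504, 0.111]
eef_rot: [3.141, 0.002, 3.062]
force: [-5.6, 0.3, 12.3]
grip_width: 0.0136
grip_force: 50.0
```

Seated: contact at exactly TCP 0.111. I'll release, lift and check.

Request:
jog_arm(
  rows=[
    [[0, 0, 0], 0, 0.03],
    [[0, 0, 0], 0, 0.03],
    [[0, 0, -0.02], 0, 0.03],
    [[0, 0, -0.03], 0, 0.03],
    [[0.02, 0, -0.03], 0, 0.03],
    [[0.025, 0, 0], 0, 0.0],
    [[0.015, 0, 0], 0, 0.0],
    [[0, 0, 0], 0, 0.0],
    [[0, 0, 0], 0, 0.0],
  ],
)

```text
time_s: 24.43
ee_pos: [0.5229, 0.0552, 0.1898]
eef_rot: [3.141, 0.001, 3.062]
force: [0.6, -0.2, -0.3]
grip_width: 0.0068
grip_force: 0.0
```

Run:
```python
from h import *
from scipy.optimize import least_squares
np.set_printoptions(precision=4,suppress=True)
o,T=pose(); print(uv(T[:3,3]),np.degrees(o['eef_rot']),o['grip_width'])
for n in ['wrist','side','scene']:
    c=shot(n); Q=uv(cloud(c)).reshape(-1,3); Q=Q[c['range_z'].ravel()>.02]
    q=Q[(Q[:,2]>.154)&(Q[:,2]<.164)&(abs(Q[:,1])<.013)&(abs(Q[:,0])<.013)]; print(n,'lug top',len(q)); 
    if len(q)>3: print(q.mean(0),q.min(0),q.max(0),cv2.minAreaRect((q[:,:2]*1000).astype(np.float32))[2])
    q=Q[(Q[:,2]>.129)&(Q[:,2]<.15)&(abs(Q[:,1])<.03)&(Q[:,0]<-.019)&(Q[:,0]>-.055)]
    f=lambda p:np.hypot(q[:,0]-p[0],q[:,1]-p[1])-.026
    if len(q)>5:
        r=least_squares(f,[-.017,0],loss='soft_l1',f_scale=.001); print('ring',len(q),r.x,q.min(0),q.max(0),'bow z',q[q[:,0]<-.038,2].mean())
```

```text
[-0.0573  0.0009  0.1898] [179.9946   0.0512 175.4344] 0.006849848903576948
wrist lug top 228
[-0.0017  0.0008  0.1593] [-0.0083 -0.0046  0.1544] [0.007  0.0063 0.1619] 87.4997787475586
ring 355 [-0.0166  0.0005] [-0.0442 -0.0266  0.1386] [-0.0193  0.0274  0.1465] bow z 0.14429280031692818
side lug top 19
[-0.0013  0.0048  0.1578] [-0.0076 -0.0014  0.1549] [0.0054 0.0099 0.1606] 9.429539680480957
ring 41 [-0.0165  0.0019] [-0.0429 -0.0249  0.1361] [-0.0193  0.0293  0.1456] bow z 0.14250896830428567
scene lug top 19
[-0.0037  0.0027  0.1581] [-0.012  -0.0069  0.1542] [0.0055 0.0115 0.1613] 19.116214752197266
ring 21 [-0.0181  0.0018] [-0.0452 -0.0236  0.1373] [-0.0191  0.0298  0.1468] bow z 0.14413725560741156
```

The pin is seated: lug top at 0.159, ring centred about v = 0, bow at u -42 mm and z 0.144. Next I'll press the bow down along its arc with the closed fingers.

Request:
jog_arm(
  rows=[
    [[-0.007, 0, 0.025], 0, 0.0],
    [[-0.007, 0, 0.025], 0, 0.0],
    [[0, 0, 0.02], 0, 0.0],
    [[0, 0, 0.006], 0, 0.0],
    [[0, 0, 0.006], 0, 0.0],
    [[0, 0, 0.006], 0, 0.0],
    [[-0.001, 0, 0.006], 0, 0.0],
    [[-0.001, 0, 0.006], 0, 0.0],
  ],
)

```text
time_s: 25.25
ee_pos: [0.5393, 0.0539, 0.0899]
eef_rot: [3.141, 0.002, 3.062]
force: [-0.6, 0.2, 4.4]
grip_width: 0.0006
grip_force: 2.1
```

Request:
jog_arm(
  rows=[
    [[-0.002, 0, 0.006], 0, 0.0],
    [[-0.002, 0, 0.006], 0, 0.0],
    [[-0.003, 0, 0.004], 0, 0.0],
    [[-0.003, 0, 0.004], 0, 0.0],
    [[-0.002, 0, 0.003], 0, 0.0],
    [[0, 0, 0], 0, 0.0],
  ],
)

```text
time_s: 25.75
ee_pos: [0.5521, 0.0528, 0.0664]
eef_rot: [3.141, 0.003, 3.062]
force: [-0.2, -0.3, -0.6]
grip_width: 0.0006
grip_force: 0.0
```

Run:
```python
from h import *
np.set_printoptions(precision=4,suppress=True)
o,T=pose(); print(uv(T[:3,3]),o['force'],o['grip_width'])
c=shot('side'); s=c['image'][130:250,200:320]; w=shot('wrist')['image'][120:320,180:380]
cv2.imwrite('pics/f.png',np.hstack([cv2.resize(w,(400,400)),cv2.resize(s,(400,400),interpolation=cv2.INTER_CUBIC)])[:,:,::-1])
for n in ['wrist','side','scene']:
    c=shot(n); Q=uv(cloud(c)).reshape(-1,3); Q=Q[c['range_z'].ravel()>.02]
    for a in np.arange(.08,.15,.008):
        q=Q[(abs(Q[:,2]-a)<.004)&(abs(abs(Q[:,1])-.022)<.009)&(Q[:,0]<.005)&(Q[:,0]>-.055)]
        if len(q): print(n,a.round(3),len(q),q.mean(0),q[:,0].min(),q[:,0].max())
```

```text
[-0.0279  0.0009  0.0664] [-0.245  -0.3215 -0.6162] 0.0005866860979905134
wrist 0.096 3 [-0.0073 -0.0057  0.0995] -0.007965196352687736 -0.006894679623829355
wrist 0.104 141 [-0.0063 -0.0005  0.1046] -0.00829482639985012 -0.003479639936738912
wrist 0.112 112 [-0.0058 -0.001   0.111 ] -0.039172426265660996 -0.00272941171152052
wrist 0.12 1 [-0.0393  0.0131  0.1216] -0.03927484273788498 -0.03927484273788498
wrist 0.128 2 [-0.0394  0.0131  0.1282] -0.03952261002407023 -0.039314019469097065
wrist 0.136 3 [-0.0393  0.0132  0.1362] -0.03965508130013101 -0.038902101564223836
wrist 0.144 3 [-0.0395  0.0132  0.1445] -0.03977645395099495 -0.039166927327253104
side 0.096 2 [-0.0074  0.0147  0.0964] -0.0076155178609384625 -0.007223724104679402
side 0.104 9 [-0.0112  0.0198  0.105 ] -0.029629450518189823 -0.004446815160217985
side 0.112 23 [-0.0172  0.0168  0.1122] -0.03976343382297664 0.004723601477375452
side 0.12 17 [-0.0194  0.0172  0.1191] -0.0398635384965152 0.004411487995278009
side 0.128 21 [-0.0153  0.0163  0.1276] -0.03988995761718957 0.004291370354649923
side 0.136 13 [-0.0205  0.0165  0.1346] -0.03735022105027616 0.0006588104624154238
side 0.144 13 [-0.0314  0.0154  0.1434] -0.04011942711823891 -0.0228440722665739
scene 0.096 1 [-0.0095  0.0188  0.0988] -0.009460950642567903 -0.009460950642567903
scene 0.104 5 [-0.0079  0.0201  0.1048] -0.010657809613960737 -0.006233852509552151
scene 0.112 8 [-0.0093  0.0181  0.111 ] -0.03215255177674223 0.0033356925681040654
scene 0.12 13 [-0.023   0.0172  0.1201] -0.04346629777916625 -0.0017796332180400097
scene 0.128 10 [-0.0201  0.0159  0.1284] -0.04109133995529132 -0.0007931828724911039
scene 0.136 11 [-0.0214  0.0133  0.1359] -0.03664134459770714 0.001292455484142421
scene 0.144 5 [-0.034   0.0138  0.1434] -0.04123644735945694 -0.025434979636744955
```

The ring has snapped shut: the wire now lies at u ≈ -7 mm around z 0.10, and the force has vanished. I'll retreat backwards and up, then check.

Request:
jog_arm(
  rows=[
    [[0.03, 0, 0], 0, 0.0],
    [[0.035, 0, -0.01], 0, 0.0],
    [[0.02, 0, -0.035], 0, 0.0],
    [[0, 0, -0.035], 0, 0.0],
    [[0, 0, -0.035], 0, 0.0],
    [[0, 0, 0], 0, 0.0],
    [[0, 0, 0], 0, 0.0],
  ],
)

```text
time_s: 26.58
ee_pos: [0.4666, 0.0598, 0.1828]
eef_rot: [3.141, 0.003, 3.062]
force: [0.4, 0.6, 0.4]
grip_width: 0.0003
grip_force: 0.0
```

Run:
```python
from h import *
np.set_printoptions(precision=4,suppress=True)
o,T=pose(); print(uv(T[:3,3]),o['force'])
cs={n:shot(n) for n in ['wrist','side']}
for n,c in cs.items():
    Q=uv(cloud(c)).reshape(-1,3); Q=Q[c['range_z'].ravel()>.02]
    q=Q[(Q[:,2]>.154)&(Q[:,2]<.164)&(abs(Q[:,1])<.013)&(abs(Q[:,0])<.013)]; print(n,'lug top',len(q),q.mean(0),q.max(0))
    for a in np.arange(.08,.14,.008):
        q=Q[(abs(Q[:,2]-a)<.004)&(abs(Q[:,1])<.03)&(Q[:,0]<.0)&(Q[:,0]>-.055)]
        if len(q): print(a.round(3),len(q),q.mean(0),q.min(0)[:2],q.max(0)[:2])
    q=Q[(Q[:,2]>.14)&(Q[:,2]<.165)&(abs(Q[:,1])<.04)&(Q[:,0]<.04)&(Q[:,0]>.012)]; print('flange front u',np.percentile(q[:,0],[2,10,50]))
s=cs['side']['image'][130:250,200:320]; w=cs['wrist']['image'][150:390,170:410]
cv2.imwrite('pics/f2.png',np.hstack([cv2.resize(w,(400,400)),cv2.resize(s,(400,400),interpolation=cv2.INTER_CUBIC)])[:,:,::-1])
```

```text
[-0.1138  0.001   0.1828] [0.3509 0.6297 0.3872]
wrist lug top 10 [-0.0077  0.0009  0.1572] [-0.0066  0.0013  0.1591]
0.128 1 [-0.0092  0.0013  0.1314] [-0.0092  0.0013] [-0.0092  0.0013]
0.136 13 [-0.009   0.0008  0.136 ] [-0.0101  0.0004] [-0.0085  0.0013]Traceback (most recent call last):
  File "<stdin>", line 11, in <module>
    return _quantile_unchecked(
        a, q, axis, out, overwrite_input, method, keepdims, weights)
    return _ureduce(a,
                    func=_quantile_ureduce_func,
    ...<5 lines>...
                    overwrite_input=overwrite_input,
                    method=method)
    r = func(a, **kwargs)
    result = _quantile(arr,
                       quantiles=q,
    ...<2 lines>...
                       out=out,
                       weights=wgt)
    slices_having_nans = np.isnan(arr[-1, ...])
                                  ~~~^^^^^^^^^
IndexError: index -1 is out of bounds for axis 0 with size 0
```

Run:
```python
from h import *
np.set_printoptions(precision=4,suppress=True)
cs={n:shot(n) for n in ['scene','side']}
for n,c in cs.items():
    Q=uv(cloud(c)).reshape(-1,3); Q=Q[c['range_z'].ravel()>.02]
    q=Q[(Q[:,2]>.15)&(Q[:,2]<.164)&(abs(Q[:,1])<.013)&(abs(Q[:,0])<.013)]; print(n,'lug top',len(q),q.mean(0),q.max(0))
    for a in np.arange(.08,.14,.008):
        q=Q[(abs(Q[:,2]-a)<.004)&(abs(Q[:,1])<.03)&(Q[:,0]<.0)&(Q[:,0]>-.055)]
        if len(q): print(a.round(3),len(q),q.mean(0),q.min(0)[:2],q.max(0)[:2])
s=[cv2.resize(c['image'][130:250,u:u+120],(400,400),interpolation=cv2.INTER_CUBIC) for c,u in((cs['scene'],220),(cs['side'],200))]
cv2.imwrite('pics/f2.png',np.hstack(s)[:,:,::-1])
```

```text
scene lug top 26 [-0.0041  0.003   0.1566] [0.0069 0.0106 0.1619]
0.088 1 [-0.0051  0.0031  0.0896] [-0.0051  0.0031] [-0.0051  0.0031]
0.096 15 [-0.0071  0.0012  0.096 ] [-0.0112 -0.0147] [-0.001   0.0175]
0.104 10 [-0.0102  0.0084  0.1042] [-0.0186 -0.0149] [-0.003   0.0218]
0.112 29 [-0.0128  0.0052  0.112 ] [-0.021  -0.0237] [-0.0008  0.0276]
0.12 29 [-0.0136  0.0059  0.1202] [-0.0224 -0.0229] [-0.0028  0.0297]
0.128 35 [-0.011   0.0025  0.1281] [-0.0192 -0.0227] [-0.0009  0.0288]
0.136 23 [-0.0053  0.004   0.1355] [-0.0127 -0.0233] [-0.0005  0.0262]
side lug top 33 [-0.0019  0.0039  0.1557] [0.0057 0.0114 0.1604]
0.088 3 [-0.006   0.0016  0.0903] [-0.0089 -0.0081] [-0.0005  0.0089]
0.096 8 [-0.0066  0.0063  0.0955] [-0.009  -0.0014] [-0.0031  0.0184]
0.104 16 [-0.009   0.015   0.1053] [-0.0179  0.0014] [-0.0041  0.0279]
0.112 27 [-0.0106  0.0121  0.1125] [-0.0186 -0.0009] [-0.0023  0.0289]
0.12 24 [-0.0089  0.0137  0.1195] [-0.0182  0.0008] [-0.0026  0.0282]
0.128 44 [-0.0092  0.0083  0.1272] [-0.0181 -0.0121] [-0.0001  0.0265]
0.136 17 [-0.0043  0.0094  0.1353] [-0.009   0.0018] [-0.0001  0.0256]
```

View pics/f2.png

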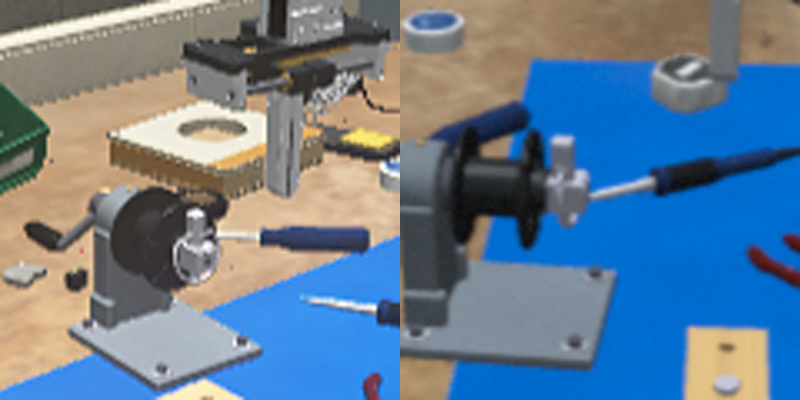

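Both views show the pin upright and seated at (197,225) and (563,160), with the ring hanging shut round the spindle. Its bow is at z ≈ 0.090. The reel is home and the gripper is clear.

```bash
python3 -c "
from station import *
print(hand_in())"
```

```text
the job is handed in; nothing more can be done
None
```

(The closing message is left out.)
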